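# Hang the door-front sample at the mark and hold the torch for raking light

## Robot

A 7-joint arm with a two-finger parallel gripper is mounted at the origin on a cart in front of the work surface, level with it; the furniture and walls round the work are solid. World frame = base frame: x ahead of the robot, y to its left, z up, the work surface at z = 0. Lengths are in m, angles in degrees, forces in N, time in s.
With the tool pointing down it reaches from about 0.425 to 0.875 m from the base axis. Payload 4.7 kg.
Tool frame: the origin (TCP) lies at the very end of the fingers, on their centre line; the grasp point (between the pads) lies env.tcp_to_grasp behind it (env.tcp_to_grasp is the distance from the TCP to the grasp point, in m); z points along the fingers, x is the direction in which the jaws open and shut, and the axes are right-handed (so a half turn about z gives the same grasp; the last joint's range is limited). The gripper opens to 87 mm and grips with 3 to 60 N. Pads are 19 mm wide; open, the fingers measure 117 mm over their backs; the gripper's body (75 mm by 190 mm) begins 51 mm behind the grasp point.
Start: joints at [-68.463, 18.392, -4.016, 83.108, 1.295, 78.541, -3.26], TCP at [0.23, 0.608, 0.223] pointing down, gripper open.
Joint ranges: [-163.93, 163.93], [-17.29, 119.83], [-79.2, 71.16], [3.27, 140.29], [-89.18, 269.18], [5.43, 117.66], [-154.24, 154.24]. Speed limits (degrees/s): [147.25, 147.25, 180, 180, 180, 180, 180].

## Interface

Orientations are given as [roll, pitch, yaw] about the fixed x, y, z axes, in that order (R = Rz(yaw) Ry(pitch) Rx(roll)).
In Python, from cell import env gives the robot as it stands. The module is installed in compiled form; this text tells all that it offers.
- The arm moves only by the tool send_rows, never from a script. Its argument "steps" is a list of rows, each a list of 3 entries, a list of its own where there are three numbers: the shift along the tool's x, y, z in m, then the turn, a rotation vector about the tool's x, y, z in rad, then the finger opening in m, from 0 to 0.087. A call has exactly 5 rows; each row is the pose to reach, as a shift and turn from the pose commanded when the call began, along the tool's axes at that moment; what a row does not reach only later rows make up. A row lasts 1/12 s, in which the tool goes at most 41.7 mm and 7.16 degrees, less where a joint would pass 70% of its speed; a pose out of reach is approached as far as the arm can. A call with a gripper value outside its range is refused whole. The fingers move at their own pace and stop on an object; "grip_force" is the grip in N (left out, the last holds). Time passes only in rows, so rows that repeat a pose let the fingers close, or fill a call up. It gives the time, the measured TCP pose, the force and the opening at its end, in the units of the state.
- env.get_obs(): the state, without advancing time (a new reading comes with each control period).
- env.read_camera(name): name is "scene" or "top" or "wrist"; returns a dict with "pixels" (420x560x3 uint8, red, green, blue), "fx", "fy", "cx", "cy" (pixels), "k1" (the pictures are not rectified: a ray, as slopes to the right and down, at radius r is drawn at 1 + k1 r^2 times it, then the intrinsics apply), "position" and "rotation" of the camera in the world. Camera axes: x right, y up, looking along -z (the intrinsics and any distortion apply to the point x, -y, -z); pixel columns grow to the right and rows downward; lengths in m; the calibration is good to about 2 mm. A picture is of the moment at which its call begins. There is no depth.
- env.sign_off(): hands the job in, once; it reports no verdict.
The state is a dict: "time_s": time; "qpos": joint angles; "joint_velocities": joint speeds; "effort": joint torques, N m; "tool_pos": TCP position; "tool_rot": TCP orientation; "force": force on the tool from outside, world axes, zero at the start; "wrist_torque": the same for the moment, N m; "grip_width": finger opening in m.
Only numpy, scipy, OpenCV 4.12 (cv2) and the standard library are available. Lean on these libraries where they do the work, as an engineer would, in place of code of your own. Each camera call takes 0.05 s, during which the arm holds its last target.

## Task

Hang the door-front sample for a raking-light check: take its hanger from the drying block, hook it over the open left part of the rail, front towards you, slide it right under the keeper rod until it is centred on the tape mark, and let go. Then draw the torch out of its slanted holder and hold it level in the air, at mid-height of the board, with the lens by the board's right-hand edge a few centimetres in front of the face, pointing left along the face; finish while still holding it there, touching nothing else. Leave the other things on the bench where they are.

Things in the scene. Friction and masses are not known exactly. Their poses are not given: they have to be found in the camera images.
- hanger: Hanger, one rigid piece, 0.24 kg: dark door-front sample board, 110 wide (y) x 80 high (z) x 12 (x), raised frame on its front (-x); two steel wire hooks 36 mm left and right of its middle; pale grip bar over them. Origin: centre of the board's underside; z up, x to its back. At the start it stands in the drying block's front groove, upright to 4 degrees.
- grip_bar (a point): Where to take the hanger: middle of its grip bar, 14 thick (x), 100 long (y), 50 high. 158 mm above the hanger's origin, 18 mm below the bar's top; the hooks are 27 mm or more below this point. Hung on the rail, it is 40 mm above the rail's centre line, straight over it. Axes as the hanger's.
- hook_lip (a point): Tip of the flared lips of the two hooks (6 mm wire), at the hanger's middle: 40 mm behind the board's middle plane and 98 mm above the hanger's origin. The hooks are open downwards, 26 mm wide inside; hung, these tips are 20 mm below the rail's centre line, so carry the hanger 35 mm or more higher than hung to come over the rail.
- board (a point): Centre of the sample board, 40 mm above the hanger's origin, in the board's middle plane; 78 mm below the rail's centre line when hung. Axes as the hanger's: y is to the left seen from the front.
- drying_block: Wooden block with two grooves, 78 (x) x 150 (y) x 34 high, fixed; origin at the centre of its underside. The hanger's board stands in the front groove (16 mm before the middle, 13.5 wide, 24 deep, floor 10 mm above the bench); an unvarnished offcut stands in the other, its top 55 mm above the bench.
- rail_rack: Inspection rail, fixed: steel rail 12 mm thick along y, centre line 230 mm above the bench, 308 mm clear between two wooden arms that reach forward from posts and a plywood backboard (its face 66 mm behind the rail, top at 218). Origin on the bench under the rail's middle; x to the back, y left along the rail. A hanger can go on where its middle is at y = 35 to 95 mm.
- keeper (a point): Left end of the straight part of the keeper, a dark steel rod 10 mm thick along the right part of the rail, 34 mm behind the rail's centre line and 4 mm above it; left of here its tip bends up and back by another 14 mm. The hooks' lips slide along beneath it but can rise only about 12 mm there, so the hanger cannot be put on or taken off there.
- mark (a point): The mark: middle of a 14 mm wide band of masking tape round the rail, on its centre line, 75 mm right of the rail's middle. Axes as the rack's: x to the back, y left along the rail, z up.
- torch: Round black torch, 150 mm long, 0.15 kg, body 27 mm thick, head 34 mm thick for 39 mm. Origin: centre of the lens face; z runs along the torch from lens to tail (the light shines along -z). At the start it stands lens down in its holder, leaning 35 to 39 degrees from upright, tail to the holder's -y (right).
- torch_mid (a point): A point on the torch's axis 100 mm from the lens, on the 27 mm body, 62 mm outside the holder at the start: where to take it. Axes as the torch's.
- tail (a point): Tail end of the torch, on its axis, 150 mm from the lens.
- torch_holder: Torch holder, fixed: bored block slanted between two plywood cheeks (74 mm high) on a base 100 (x) x 150 (y); origin at the centre of its underside. The bore, 36 mm wide and 38 deep, leans 35 degrees: the torch comes out along (0, -0.574, 0.819) of the holder. A black screwdriver stands fixed in a second bore, parallel to the torch, 56 mm lower down the slant.
- mouth (a point): Centre of the bore's mouth in the slanted face of the torch holder.
- ply_bundle: Taped bundle of plywood strips on edge, part of the place, never moves: about 95 wide (x) x 600 long (y) x 98 mm high, lying between the torch holder and the robot, its left end near the right end of the rail; origin at the centre of its underside.
- sanding_block: Cork sanding block, 63 x 113 x 34: leave it.
- wax_tin: Flat round tin, 73 across, 26 high: leave it.
- hinge_b: Steel butt hinge lying flat, 61 x 63 x 6: leave it.
- offcut_6: Wooden offcut, 30 x 60 x 30: leave it.

How it is judged:
By the outcome, as a careful person would: the job done as asked, in the order asked, and still so for the second after the job is handed in, while the arm keeps its last pose, push and grip.
It also fails if it takes over 51 s, if anything falls off the work surface, if the arm or the gripper's body presses on something with over 40 N, if the wrist force passes 120 N, or if a joint passes its speed limit or range.

## Working session

There is one attempt and no reset: what is moved stays moved. The work goes in short steps, Python scripts to look and compute and a tool call to move; the robot and the scene stay as the last step left them, time stands still between calls to the robot, and variables do not carry over. Pictures are saved under pics/ and viewed, and the job is handed in when it is done.

Besides the shell and the picture viewer there is one more tool, called after ">>>" as name(argument=value, ...), one argument or row to a line, values as JSON. send_rows: Moves the arm, as the interface text tells. Its arguments: {"type":"object","properties":{"steps":{"type":"array"},"grip_force":{"type":"number"}},"required":["steps"]}

```bash
ls; mkdir -p pics; cat > h.py <<'E'
import numpy as np, cv2
from scipy.spatial.transform import Rotation as R
from cell import env
def snap(name,fn):
    c=env.read_camera(name); cv2.imwrite('pics/'+fn,c['pixels'][:,:,::-1]); return c
E
python3 - <<'E'
from h import *
o=env.get_obs(); print(o); print(env.tcp_to_grasp)
import pickle
for n in ['scene','top','wrist']:
    c=snap(n,n+'0.png'); pickle.dump(c,open(n+'0.pkl','wb'))
    print(n,{k:v for k,v in c.items() if k!='pixels'})
E
```

```text
pics
{'time_s': 0.0, 'qpos': array([-68.46382738,  18.43906395,  -4.01594984,  83.17484627,
         1.29706849,  78.53932977,  -3.26104833]), 'joint_velocities': array([-0.01249262,  0.02416296,  0.04422687,  0.06912362, -0.06654468,
        0.03241847,  0.02890842]), 'effort': array([ 7.52836459e-04, -4.91284919e+01, -4.03404990e-01, -3.12520444e+01,
       -6.40633819e-02,  4.37606417e-02,  1.79922299e-04]), 'tool_pos': array([0.22992162, 0.60739523, 0.22146201]), 'tool_rot': array([1.79992430e+02, 1.07881630e-01, 6.92733302e+01]), 'force': array([ 0.65495782, -0.57768401,  0.10001452]), 'wrist_torque': array([-0.03267685, -0.06854039,  0.01342932]), 'grip_width': 0.08662929258529051}
0.0187
scene {'fx': 389.044336458808, 'fy': 389.044336458808, 'cx': 283.8227202761692, 'cy': 209.05607824329223, 'k1': 0.0334668205084436, 'position': array([-0.11974007, -0.55400435,  0.66336139]), 'rotation': array([ 58.85599191,  -1.12714912, -51.60323446])}
top {'fx': 399.15780976331257, 'fy': 399.15780976331257, 'cx': 281.4216068546557, 'cy': 212.92319537458133, 'k1': -0.0016906126805239859, 'position': array([ 0.33719723, -0.05073055,  1.04039847]), 'rotation': array([ 1.10020081e+01,  7.54854523e-03, -8.84193557e+01])}
wrist {'fx': 322.5772137817672, 'fy': 322.5772137817672, 'cx': 273.0214417659658, 'cy': 211.10128070079585, 'k1': -0.040516565562346174, 'position': array([0.16264519, 0.63349516, 0.38369311]), 'rotation': array([-15.50097611,   0.11783705,  69.28784978])}
```

View pics/scene0.png

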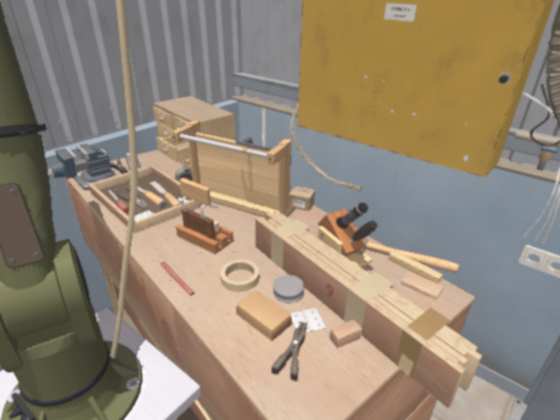

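View pics/top0.png

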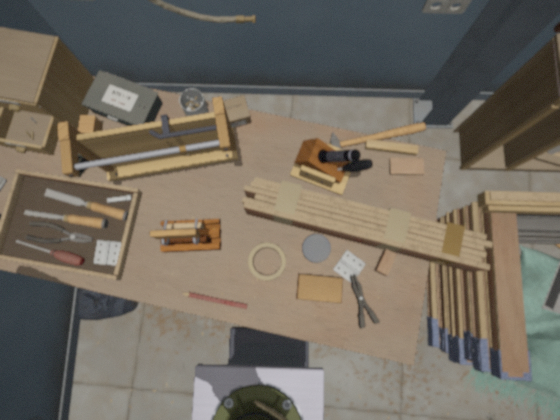

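View pics/wrist0.png

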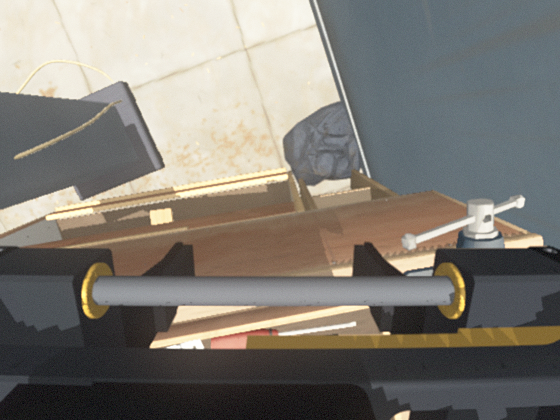

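```bash
cat >> h.py <<'E'
def crop(src,x0,y0,w,h,s,out):
    im=cv2.imread('pics/'+src)[y0:y0+h,x0:x0+w]
    im=cv2.resize(im,None,fx=s,fy=s,interpolation=cv2.INTER_CUBIC)
    st=20 if s>=3 else 50
    for x in range((x0//st+1)*st,x0+w,st):
        cv2.line(im,((x-x0)*s,0),((x-x0)*s,6),(0,0,255),1); cv2.putText(im,str(x),((x-x0)*s-10,16),0,.4,(0,0,255),1)
    for y in range((y0//st+1)*st,y0+h,st):
        cv2.line(im,(0,(y-y0)*s),(6,(y-y0)*s),(0,0,255),1); cv2.putText(im,str(y),(8,(y-y0)*s+4),0,.4,(0,0,255),1)
    cv2.imwrite('pics/'+out,im)
E
python3 - <<'E'
from h import *
crop('top0.png',50,90,200,150,4,'t0a.png')
crop('top0.png',280,110,160,120,5,'t0b.png')
crop('scene0.png',160,110,150,150,4,'s0a.png')
crop('scene0.png',300,180,160,120,5,'s0b.png')
E
```

```text
(no output)
```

View pics/t0a.png

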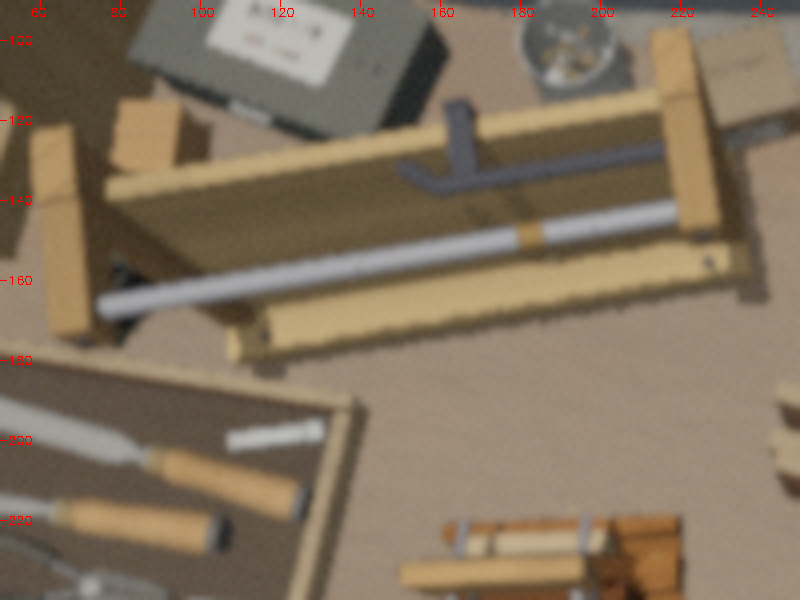

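View pics/t0b.png

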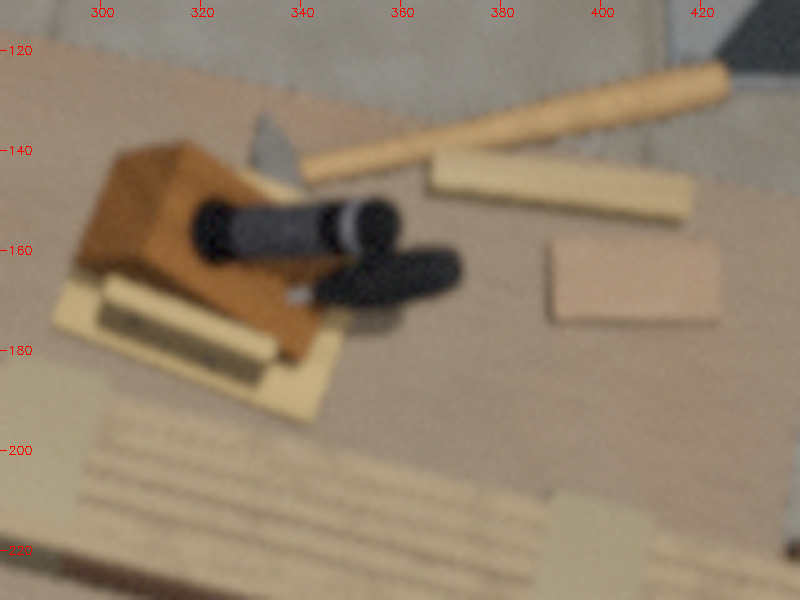

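View pics/s0a.png

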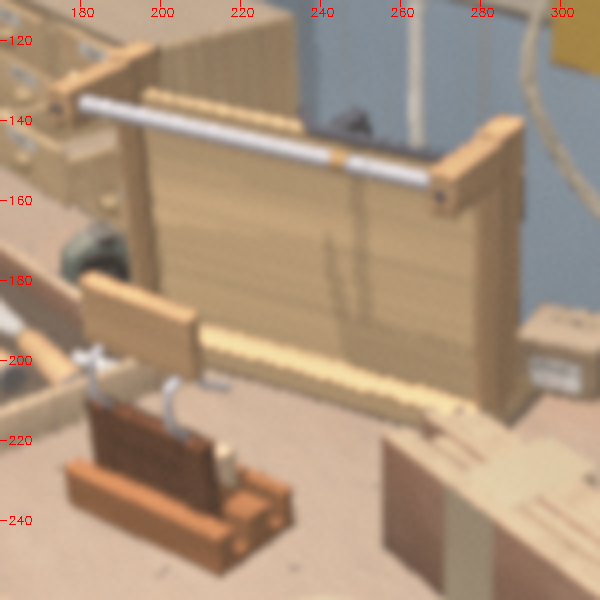

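View pics/s0b.png

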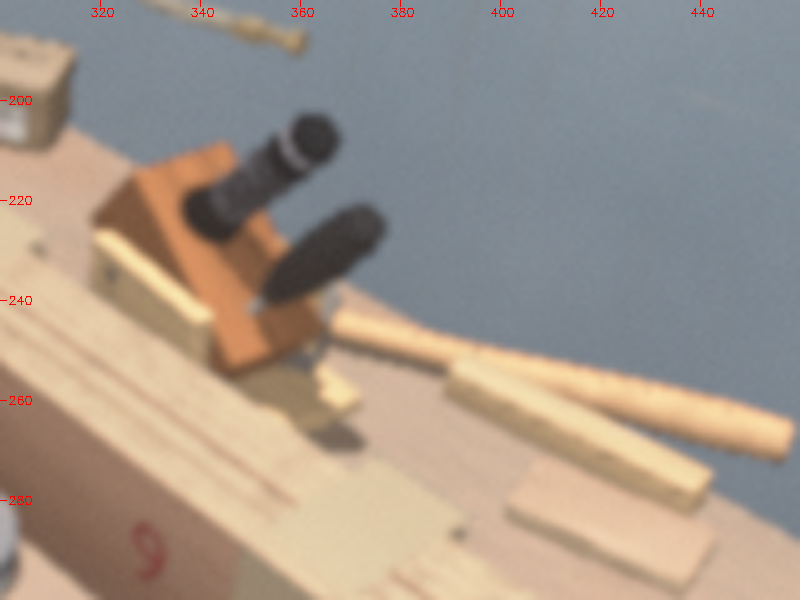

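```bash
cat >> h.py <<'E'
import pickle
def rot(c): return R.from_euler('xyz',c['rotation'],degrees=True).as_matrix()
def ray(c,u,v):
    K=np.array([[c['fx'],0,c['cx']],[0,c['fy'],c['cy']],[0,0,1]])
    d=((np.array([u,v])-[c['cx'],c['cy']])/[c['fx'],c['fy']])
    s=d.copy()
    for _ in range(20): s=d/(1+c['k1']*(s@s))
    r=rot(c)@np.array([s[0],-s[1],-1]); return np.array(c['position']),r/np.linalg.norm(r)
def onz(c,u,v,z):
    p,r=ray(c,u,v); return p+r*(z-p[2])/r[2]
def tri(obs):
    A=np.zeros((3,3));b=np.zeros(3)
    for c,u,v in obs:
        p,r=ray(c,u,v); M=np.eye(3)-np.outer(r,r); A+=M;b+=M@p
    X=np.linalg.solve(A,b)
    return X,[np.linalg.norm((np.eye(3)-np.outer(ray(c,u,v)[1],ray(c,u,v)[1]))@(X-c['position']))*1000 for c,u,v in obs]
def proj(c,P):
    q=rot(c).T@(np.array(P)-c['position']); s=np.array([q[0],-q[1]])/-q[2]
    s=s*(1+c['k1']*(s@s)); return s*[c['fx'],c['fy']]+[c['cx'],c['cy']]
def load(n): return pickle.load(open(n+'.pkl','rb'))
np.set_printoptions(precision=4,suppress=True)
E
python3 - <<'E'
from h import *
t=load('top0');s=load('scene0')
a=onz(t,75,165,.23);b=onz(t,219,143,.23);m=onz(t,182.5,148.5,.23);print('rail',a,b,m,np.linalg.norm(a-b),'mid',(a+b)/2)
print('yaw',np.degrees(np.arctan2(*( -(a-b)[0],(a-b)[1]))))
print('mark tri',tri([(t,182.5,148.5),(s,244.5,149.5)]))
print('rail left scene z.23',onz(s,180,136,.23),onz(s,268,154.8,.23))
# bar top corners  front-left(150,236?), 
for uv in [(150,232.5),(149.8,236.5),(196,235),(195.5,229)]: print('bar',onz(t,*uv,.186))
# block corners top z .034
for uv in [(220,219),(220,249.5),(161,219)]: print('blk',onz(t,*uv,.034))
# torch tail
print('tail',tri([(t,356,154.5),(s,362.5,207)]))
print('mouth',tri([(t,323,156),(s,342.5,222.5)]))
for uv in [(247,192),(260,183)]: print('ply', onz(t,*uv,.098))
E
```

```text
rail [0.586  0.3938 0.23  ] [0.6435 0.0916 0.23  ] [0.629  0.1688 0.23  ] 0.30765494634902385 mid [0.6148 0.2427 0.23  ]
yaw 10.761715062188872
mark tri (array([0.6268, 0.1682, 0.2342]), [np.float64(0.8625879207509008), np.float64(0.8625879207508542)])
rail left scene z.23 [0.5812 0.3967 0.23  ] [0.6487 0.1005 0.23  ]
bar [0.4523 0.2366 0.186 ]
bar [0.4436 0.2362 0.186 ]
bar [0.4497 0.1369 0.186 ]
bar [0.4627 0.1388 0.186 ]
blk [0.5126 0.1116 0.034 ]
blk [0.4345 0.1072 0.034 ]
blk [0.5084 0.2627 0.034 ]
tail (array([ 0.641 , -0.2087,  0.1837]), [np.float64(1.7693067332235242), np.float64(1.7693067332233903)])
mouth (array([ 0.6666, -0.1445,  0.0985]), [np.float64(0.23476072046110916), np.float64(0.2347607204610678)])
ply [0.5698 0.0395 0.098 ]
ply [0.5933 0.0088 0.098 ]
```

```bash
python3 - <<'E'
from h import *
crop('top0.png',140,205,100,60,8,'t0c.png')
E
```

```text
(no output)
```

View pics/t0c.png

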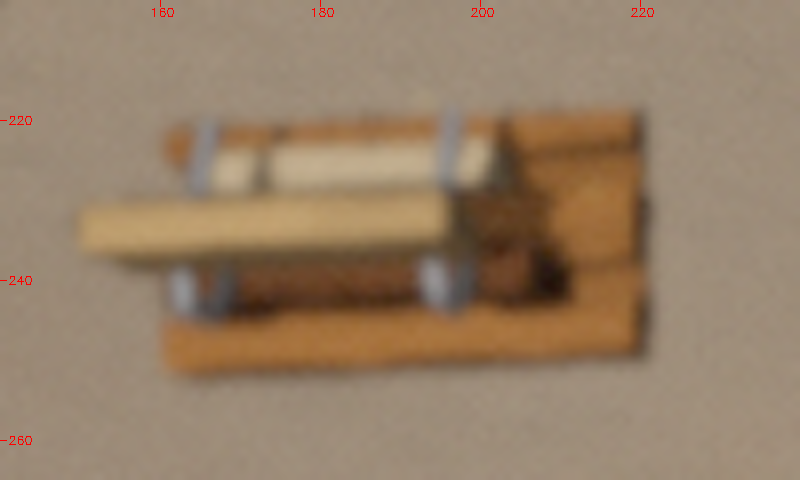

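```bash
cat >> h.py <<'E'
def rel(pos,rpy,src=None):
    o=env.get_obs(); p=np.array(o['tool_pos']);M=R.from_euler('xyz',o['tool_rot'],degrees=True)
    if src: p=np.array(src[0]);M=R.from_euler('xyz',src[1],degrees=True)
    s=M.inv().apply(np.array(pos)-p); w=(M.inv()*R.from_euler('xyz',rpy,degrees=True)).as_rotvec()
    print('shift',s,'rot',w,'rows>=%.1f'%max(np.linalg.norm(s)/.0417,np.degrees(np.linalg.norm(w))/7.16)); return s,w
E
python3 - <<'E'
from h import *
t=load('top0')
l=onz(t,150,233.7,.186);r=onz(t,196,232.3,.186);print(l,r,(l+r)/2, 'yaw',np.degrees(np.arctan2(-(l-r)[0],(l-r)[1])))
rel([.455,.187,.25],[180,0,2.4])
E
```

```text
[0.4497 0.2364 0.186 ] [0.4555 0.1373 0.186 ] [0.4526 0.1868 0.186 ] yaw 3.343233195949734
shift [-0.3137  0.3593 -0.0278] rot [0.001  0.0012 1.1672] rows>=11.5
```

>>> send_rows(
  steps=[
    [[-0.02,0.024,-0.015],[0,0,0.08],0.087],
    [[-0.045,0.05,-0.03],[0,0,0.16],0.087],
    [[-0.07,0.08,-0.03],[0,0,0.25],0.087],
    [[-0.095,0.108,-0.03],[0,0,0.33],0.087],
    [[-0.12,0.138,-0.03],[0,0,0.42],0.087],
  ],
)

```text
time_s: 0.57
tool_pos: [0.317, 0.4454, 0.2526]
tool_rot: [-180.0, -0.0, 45.0]
force: [-0.0, 0.3, 1.0]
grip_width: 0.0872
```

```bash
python3 - <<'E'
from h import *
print(env.get_obs()['qpos'])
rel([.454,.187,.25],[180,0,3])
E
```

```text
[-60.3441   5.0034   3.2167  95.5891  -0.3009  79.3966 -12.0683]
shift [-0.0859  0.2796  0.0025] rot [-0.0004 -0.0001  0.7333] rows>=7.0
```

>>> send_rows(
  steps=[
    [[-0.008,0.028,0],[0,0,0.08],0.087],
    [[-0.016,0.056,0],[0,0,0.16],0.087],
    [[-0.025,0.085,0],[0,0,0.24],0.087],
    [[-0.035,0.115,0],[0,0,0.32],0.087],
    [[-0.045,0.145,0],[0,0,0.4],0.087],
  ],
)

```text
time_s: 0.98
tool_pos: [0.3882, 0.3113, 0.2524]
tool_rot: [-180.0, 0.0, 22.1]
force: [-0.1, -0.6, 0.2]
grip_width: 0.087
```

```bash
python3 - <<'E'
from h import *
rel([.454,.187,.25],[180,0,3])
E
```

```text
shift [0.0143 0.1399 0.0024] rot [-0.0001  0.0001  0.3329] rows>=3.4
```

>>> send_rows(
  steps=[
    [[0.003,0.03,0],[0,0,0.08],0.087],
    [[0.007,0.065,0],[0,0,0.16],0.087],
    [[0.01,0.1,0],[0,0,0.25],0.087],
    [[0.014,0.14,0],[0,0,0.333],0.087],
    [[0.014,0.14,0],[0,0,0.333],0.087],
  ],
)

```text
time_s: 1.4
tool_pos: [0.4577, 0.1796, 0.2528]
tool_rot: [179.8, -0.1, 2.3]
force: [0.5, -0.3, 0.2]
grip_width: 0.0868
```

```bash
python3 - <<'E'
from h import *
c=snap('wrist','w1.png');pickle.dump(c,open('w1.pkl','wb'))
t=load('top0')
print(env.get_obs()['qpos'])
E
```

```text
[-44.4896  -2.4368  18.9077 103.0167   0.8632  79.2697 -23.0666]
```

View pics/w1.png

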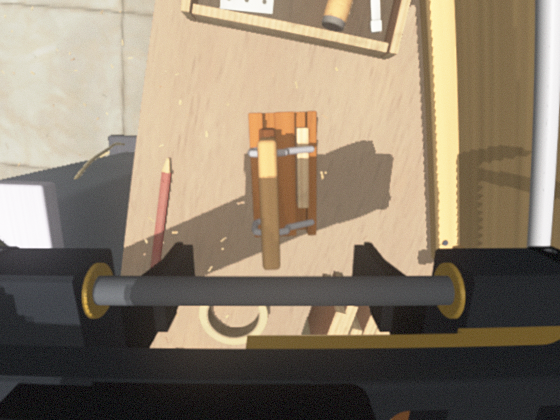

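```bash
python3 - <<'E'
from h import *
c=load('w1')
print(c['position'])
yaw=np.radians(3)
for sy in(.05,-.05):
  for sx in (-.007,.007):
    p=np.array([.454+sx*np.cos(yaw)-sy*np.sin(yaw),.187+sx*np.sin(yaw)+sy*np.cos(yaw),.186]); print(sx,sy,proj(c,p),'bottom',proj(c,p-[0,0,.05]))
crop('w1.png',200,90,160,190,4,'w1c.png')
E
```

```text
[0.4555 0.2532 0.4147]
-0.007 0.05 [255.7232 144.5492] bottom [258.7009 140.2995]
0.007 0.05 [275.8001 144.3057] bottom [275.2305 140.0994]
-0.007 -0.05 [259.0533 274.8876] bottom [261.2125 250.1209]
0.007 -0.05 [276.9702 274.6948] bottom [276.2679 249.9546]
```

View pics/w1c.png

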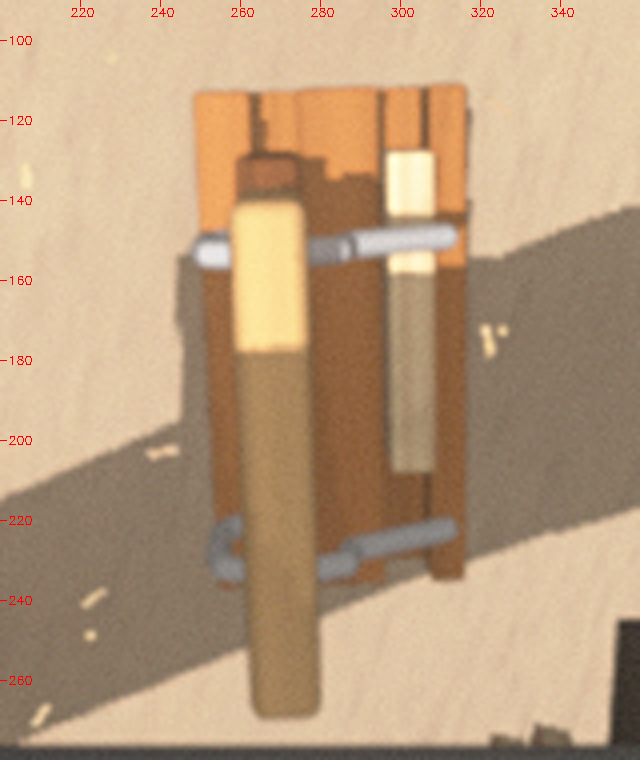

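```bash
python3 - <<'E'
from h import *
c=load('w1')
l=onz(c,266.5,141,.186);r=onz(c,271.5,268.7,.186);print(l,r,(l+r)/2, np.linalg.norm(l-r),'yaw',np.degrees(np.arctan2(-(l-r)[0],(l-r)[1])))
for uv in [(249,113),(316,111),(315,235),(254,236)]: print(onz(c,*uv,.034))
rel([.4555,.1895,.2],[180,0,3.8])
E
```

```text
[0.4518 0.2393 0.186 ] [0.4591 0.1424 0.186 ] [0.4555 0.1908 0.186 ] 0.09717617017503208 yaw 4.319728773606007
[0.4284 0.2604 0.034 ]
[0.5042 0.2658 0.034 ]
[0.5142 0.1171 0.034 ]
[0.4379 0.1127 0.034 ]
shift [-0.0001 -0.0058  0.0527] rot [ 0.0008 -0.0007 -0.0193] rows>=1.3
```

>>> send_rows(
  steps=[
    [[-0.002,-0.005,0.02],[0,0,-0.02],0.087],
    [[-0.002,-0.01,0.045],[0,0,-0.025],0.087],
    [[-0.002,-0.01,0.07],[0,0,-0.025],0.087],
    [[-0.002,-0.01,0.09],[0,0,-0.025],0.087],
    [[-0.002,-0.01,0.103],[0,0,-0.025],0.087],
  ],
)

```text
time_s: 1.87
tool_pos: [0.4494, 0.199, 0.147]
tool_rot: [179.9, 0.2, 4.8]
force: [0.6, -0.6, 0.2]
grip_width: 0.0869
```

>>> send_rows(
  steps=[
    [[0,0,0],[0,0,0],0.04],
    [[0,0,0],[0,0,0],0.025],
    [[0,0,0],[0,0,0],0.015],
    [[0,0,0],[0,0,0],0.01],
    [[0,0,0],[0,0,0],0.005],
  ],
  grip_force=30,
)

```text
time_s: 2.28
tool_pos: [0.452, 0.199, 0.1508]
tool_rot: [-179.9, -0.1, 4.7]
force: [-0.9, 0.1, -0.2]
grip_width: 0.0614
```

```bash
python3 - <<'E'
from h import *
o=env.get_obs();print(o['force'],o['wrist_torque'],o['grip_width'],o['tool_pos'],o['tool_rot'])
c=snap('scene','s2.png')
c=snap('wrist','w2.png')
crop('s2.png',160,110,150,150,4,'s2a.png')
E
```

```text
[-0.8644  0.1165 -0.1724] [-0.1069  0.0434 -0.0538] 0.061436016154157475 [0.452  0.199  0.1508] [-179.9309   -0.1103    4.6584]
```

View pics/s2a.png

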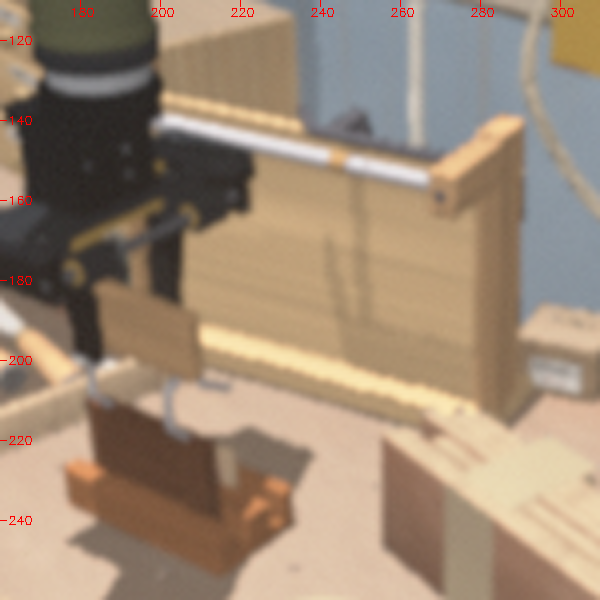

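View pics/w2.png

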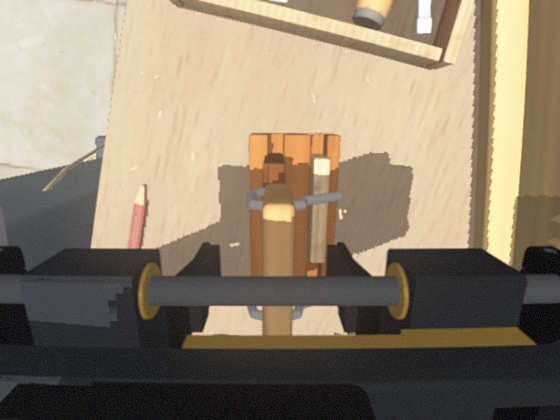

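>>> send_rows(
  steps=[
    [[0.003,0.008,0.001],[0,0,0.01],0.06],
    [[0.003,0.008,0.001],[0,0,0.01],0.06],
    [[0.003,0.008,0.001],[0,0,0.01],0.04],
    [[0.003,0.008,0.001],[0,0,0.01],0.025],
    [[0.003,0.008,0.001],[0,0,0.01],0.005],
  ],
  grip_force=30,
)

```text
time_s: 2.8
tool_pos: [0.455, 0.1907, 0.1486]
tool_rot: [-180.0, 0.0, 4.1]
force: [0.5, -0.3, 0.4]
grip_width: 0.0472
```

>>> send_rows(
  steps=[
    [[0,0,0],[0,0,0],0.005],
    [[0,0,0],[0,0,0],0.005],
    [[0,0,0],[0,0,0],0.005],
    [[0,0,0],[0,0,0],0.005],
    [[0,0,0],[0,0,0],0.005],
  ],
  grip_force=30,
)

```text
time_s: 3.22
tool_pos: [0.455, 0.1907, 0.1486]
tool_rot: [-180.0, 0.0, 4.1]
force: [-0.8, 0.1, 0.9]
grip_width: 0.0144
```

>>> send_rows(
  steps=[
    [[0,0,0],[0,0,0],0.005],
    [[0,0,0],[0,0,0],0.005],
    [[0,0,0],[0,0,0],0.005],
    [[0,0,0],[0,0,0],0.005],
    [[0,0,0],[0,0,0],0.005],
  ],
  grip_force=30,
)

```text
time_s: 3.63
tool_pos: [0.4549, 0.1907, 0.1486]
tool_rot: [-180.0, 0.0, 4.1]
force: [-0.1, 0.2, 0.3]
grip_width: 0.0141
```

```bash
python3 - <<'E'
from h import *
o=env.get_obs();print(o['force'],o['wrist_torque'],o['grip_width'],o['tool_pos'],o['tool_rot'])
c=snap('wrist','w3.png')
E
```

```text
[-0.1295  0.2299  0.3461] [-0.0792  0.2194 -0.0502] 0.014097898288880403 [0.4549 0.1907 0.1486] [-179.996     0.0056    4.072 ]
```

View pics/w3.png

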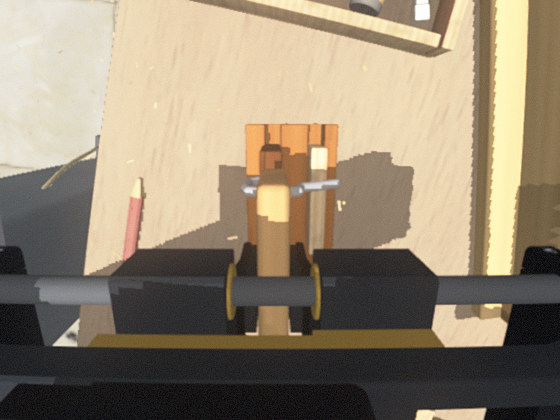

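>>> send_rows(
  steps=[
    [[0,0,-0.01],[0,0,0],0.005],
    [[0,0,-0.03],[0,0,0],0.005],
    [[0,0,-0.065],[0,0,0],0.005],
    [[0,0,-0.105],[0,0,0],0.005],
    [[0,0,-0.145],[0,0,0],0.005],
  ],
)

```text
time_s: 4.1
tool_pos: [0.4543, 0.19, 0.2949]
tool_rot: [179.9, 0.1, 4.0]
force: [0.9, 1.2, -3.0]
grip_width: 0.0137
```

```bash
python3 - <<'E'
from h import *
M=np.array([.6148,.2427,0]);Rz=R.from_euler('z',10.76,degrees=True)
print(M+Rz.apply([-.09,.062,.305]))
rel(M+Rz.apply([-.09,.062,.305]),[180,0,10.76],src=([.455,.1907,.2936],[180,0,4.1]))
o=env.get_obs();print(o['force'],o['wrist_torque'])
E
```

```text
[0.5148 0.2868 0.305 ]
shift [ 0.0665 -0.0916 -0.0114] rot [ 0.      0.     -0.1162] rows>=2.7
[ 0.8619  1.178  -2.9853] [ 0.0136 -0.0548 -0.0209]
```

>>> send_rows(
  steps=[
    [[0.015,-0.02,-0.003],[0,0,-0.03],0.005],
    [[0.032,-0.045,-0.006],[0,0,-0.06],0.005],
    [[0.05,-0.07,-0.009],[0,0,-0.09],0.005],
    [[0.066,-0.092,-0.012],[0,0,-0.116],0.005],
    [[0.066,-0.092,-0.012],[0,0,-0.116],0.005],
  ],
)

```text
time_s: 4.52
tool_pos: [0.5149, 0.293, 0.3047]
tool_rot: [-179.9, -0.0, 11.1]
force: [-1.1, 0.3, -4.0]
grip_width: 0.0139
```

```bash
python3 - <<'E'
from h import *
for n in ['scene','top','wrist']:
    c=snap(n,n+'4.png');pickle.dump(c,open(n+'4.pkl','wb'))
o=env.get_obs();print(o['force'],o['wrist_torque'],o['grip_width'],o['tool_pos'],o['tool_rot'])
crop('top4.png',50,90,200,150,4,'t4a.png')
crop('scene4.png',160,70,150,150,4,'s4a.png')
E
```

```text
[-0.2619 -1.2914 -2.9278] [-0.0692  0.0951 -0.0053] 0.013634982511001276 [0.5141 0.2865 0.3051] [179.9084   0.0757  10.6965]
```

View pics/t4a.png

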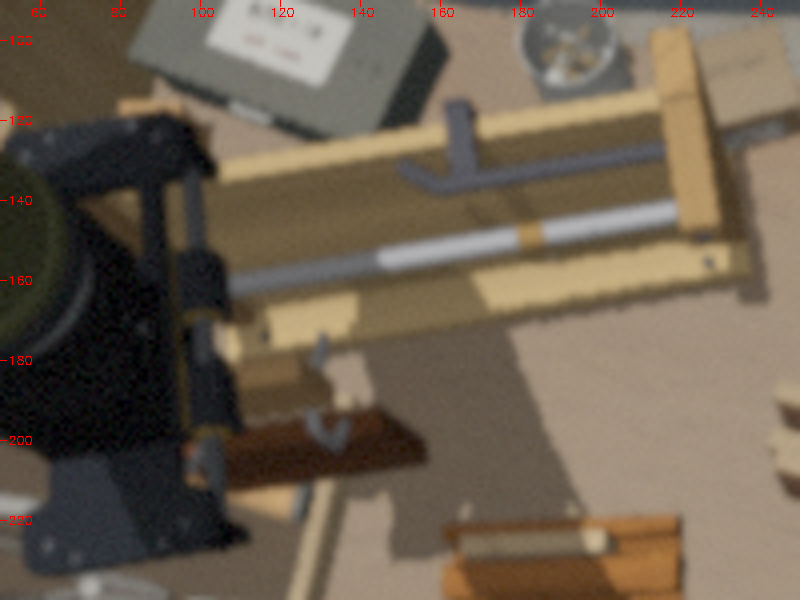

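View pics/s4a.png

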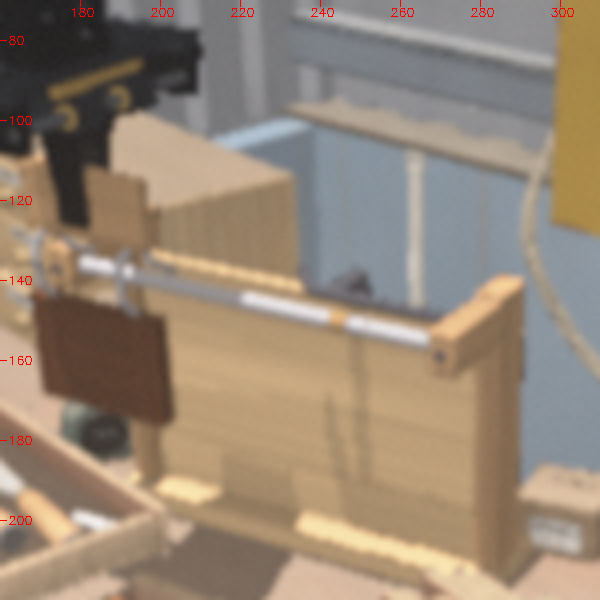

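View pics/wrist4.png

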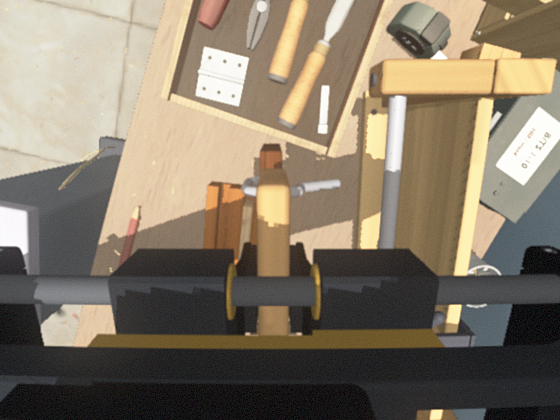

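```bash
python3 - <<'E'
from h import *
crop('wrist4.png',350,60,80,200,4,'w4c.png')
E
```

```text
(no output)
```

View pics/w4c.png

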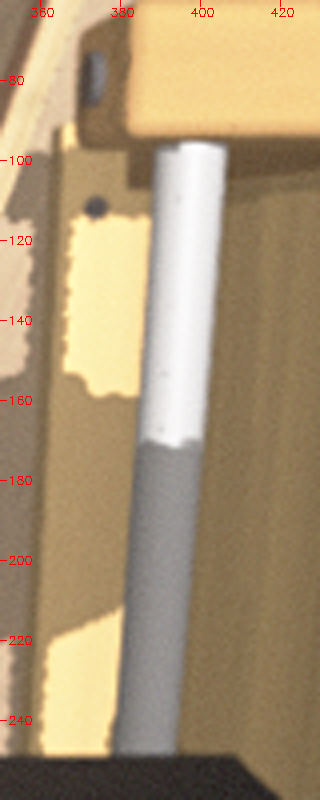

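```bash
python3 - <<'E'
from h import *
w=load('wrist4')
a=onz(w,397.5,100,.23);b=onz(w,386,246,.23)
print(a,b,'yaw',np.degrees(np.arctan2(-(a-b)[0],(a-b)[1])))
M=np.array([.6148,.2427,.23]);Rz=R.from_euler('z',10.76,degrees=True)
for y in(.154,.06,0,-.154): print(y,[proj(load(n),M+Rz.apply([0,y,0])) for n in('wrist4','top0','scene0')])
print([Rz.inv().apply(p-M) for p in (a,b)])
print(w['position'],w['rotation'],env.get_obs()['tool_pos'])
E
```

```text
[0.5842 0.3907 0.23  ] [0.6065 0.2834 0.23  ] yaw 11.786699512495048
0.154 [array([401.3808,  95.7129]), array([ 74.9084, 164.9945]), array([181.8326, 135.7876])]
0.06 [array([388.961 , 223.7431]), array([119.2225, 158.2218]), array([206.6949, 141.6135])]
0 [array([381.6074, 292.8969]), array([147.3633, 153.9227]), array([223.3557, 145.5098])]
-0.154 [array([365.2197, 433.2865]), array([219.0693, 142.9743]), array([269.2936, 156.2202])]
[array([-0.0025,  0.1511,  0.    ]), array([-0.0005,  0.0415,  0.    ])]
[0.5017 0.3599 0.4668] [-15.6283   0.1447  10.8039] [0.5141 0.2865 0.3051]
```

>>> send_rows(
  steps=[
    [[0.015,0,0],[0,0,0],0.005],
    [[0.035,0,0],[0,0,0],0.005],
    [[0.06,0,0],[0,0,0],0.005],
    [[0.08,0,0],[0,0,-0.003],0.005],
    [[0.09,0,0],[0,0,-0.005],0.005],
  ],
)

```text
time_s: 5.08
tool_pos: [0.5998, 0.3018, 0.3056]
tool_rot: [179.9, 0.6, 10.9]
force: [-13.6, -3.4, 4.7]
grip_width: 0.0164
```

>>> send_rows(
  steps=[
    [[0,0,0],[0,0,0],0.005],
    [[0,0,0.005],[0,0,0],0.005],
    [[0,0,0.01],[0,0,0],0.005],
    [[0,0,0.015],[0,0,0],0.005],
    [[0,0,0.015],[0,0,0],0.005],
  ],
)

```text
time_s: 5.5
tool_pos: [0.5969, 0.302, 0.2904]
tool_rot: [180.0, 0.7, 11.0]
force: [-12.1, -2.5, 1.5]
grip_width: 0.016
```

```bash
python3 - <<'E'
from h import *
for n in ['scene','top','wrist']:
    c=snap(n,n+'5.png');pickle.dump(c,open(n+'5.pkl','wb'))
o=env.get_obs();print(o['force'],o['wrist_torque'],o['grip_width'],o['tool_pos'],o['tool_rot'])
M=np.array([.6148,.2427,0]);Rz=R.from_euler('z',11,degrees=True)
print(Rz.inv().apply(o['tool_pos']-M))
crop('scene5.png',170,70,150,150,4,'s5a.png')
E
```

```text
[-12.1395  -3.4523   1.8586] [-0.8638  3.525   0.0943] 0.015757353444185045 [0.5969 0.302  0.2905] [179.9857   0.7429  11.0036]
[-0.0062  0.0616  0.2905]
```

View pics/s5a.png

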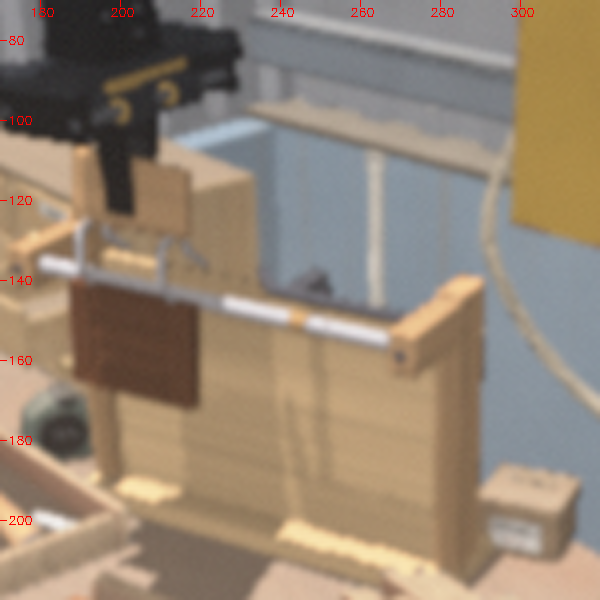

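View pics/wrist5.png

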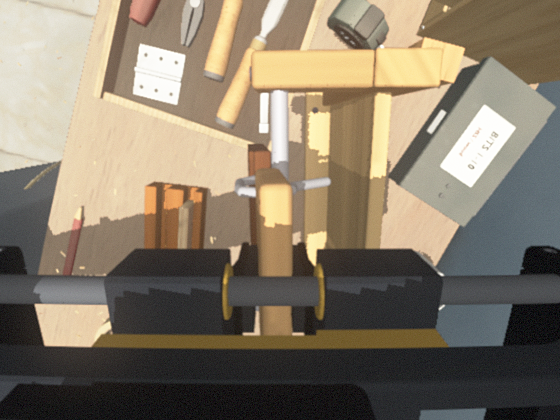

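>>> send_rows(
  steps=[
    [[-0.006,0,0],[0,0,0],0.005],
    [[-0.012,0,0],[0,0,0],0.005],
    [[-0.018,0,0],[0,0,0],0.005],
    [[-0.022,0,0],[0,0,0],0.005],
    [[-0.022,0,0],[0,0,0],0.005],
  ],
  grip_force=35,
)

```text
time_s: 6.07
tool_pos: [0.5807, 0.299, 0.2914]
tool_rot: [-180.0, -0.1, 11.0]
force: [-0.6, -0.0, -1.6]
grip_width: 0.014
```

```bash
python3 - <<'E'
from h import *
for n in ['scene','top','wrist']:
    c=snap(n,n+'6.png');pickle.dump(c,open(n+'6.pkl','wb'))
o=env.get_obs();print(o['force'],o['wrist_torque'],o['grip_width'],o['tool_pos'],o['tool_rot'])
M=np.array([.6148,.2427,0]);Rz=R.from_euler('z',11,degrees=True)
print(Rz.inv().apply(o['tool_pos']-M))
crop('scene6.png',170,70,150,150,4,'s6a.png')
crop('wrist6.png',200,80,160,180,4,'w6a.png')
E
```

```text
[-0.5158  0.848  -3.323 ] [-0.047   0.0048 -0.0107] 0.01378096291990552 [0.5815 0.2994 0.2908] [-179.9974   -0.0486   10.9743]
[-0.0219  0.062   0.2908]
```

View pics/s6a.png

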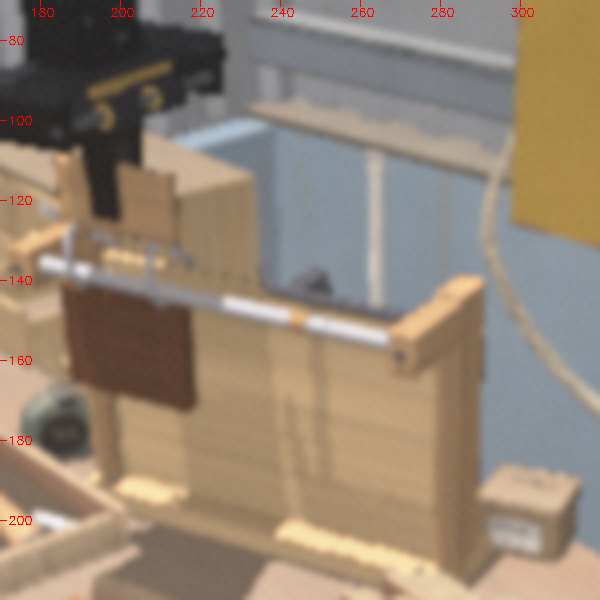

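View pics/w6a.png

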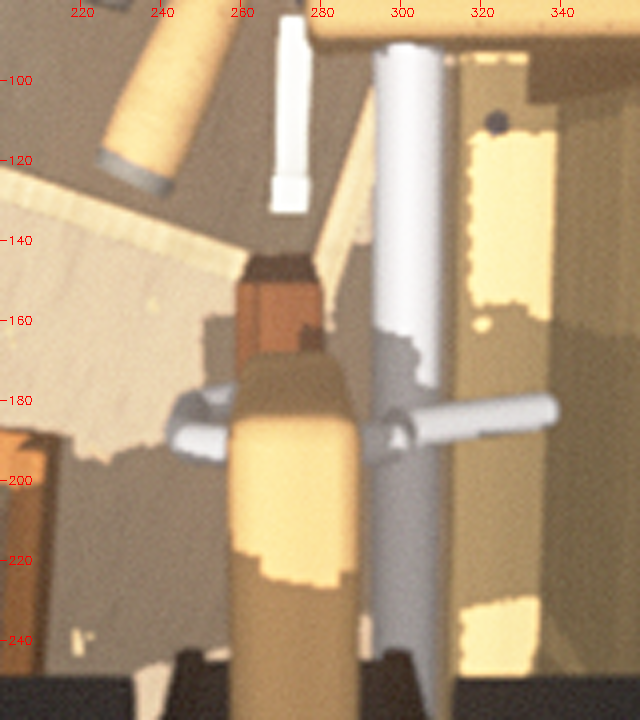

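>>> send_rows(
  steps=[
    [[0,0,0.008],[0,0,0],0.005],
    [[0.002,0,0.013],[0,0,0],0.005],
    [[0.008,0,0.014],[0,0,0],0.005],
    [[0.015,0,0.014],[0,0,0],0.005],
    [[0.021,0,0.014],[0,0,0],0.005],
  ],
)

```text
time_s: 6.63
tool_pos: [0.6027, 0.3038, 0.2761]
tool_rot: [180.0, 0.0, 11.0]
force: [0.2, -0.3, -3.4]
grip_width: 0.0138
```

```bash
python3 - <<'E'
from h import *
for n in ['wrist']:
    c=snap(n,n+'7.png');pickle.dump(c,open(n+'7.pkl','wb'))
o=env.get_obs();print(o['force'],o['wrist_torque'],o['grip_width'],o['tool_pos'],o['tool_rot'])
M=np.array([.6148,.2427,0]);Rz=R.from_euler('z',11,degrees=True)
print(Rz.inv().apply(o['tool_pos']-M))
crop('wrist7.png',200,80,160,180,4,'w7a.png')
E
```

```text
[ 1.1303 -1.0417 -2.9533] [-0.0374 -0.1826  0.0328] 0.01375681356617729 [0.6038 0.3037 0.2761] [179.9606  -0.0725  10.9612]
[0.0009 0.062  0.2761]
```

View pics/w7a.png

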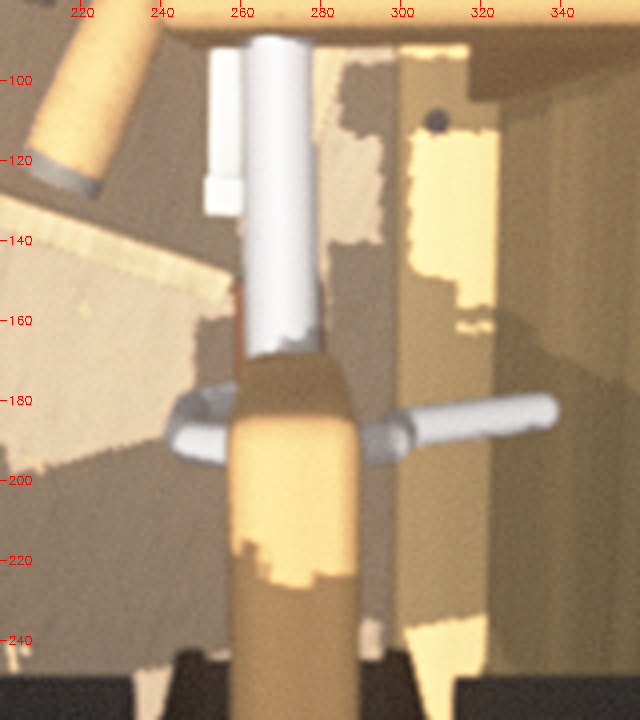

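>>> send_rows(
  steps=[
    [[-0.001,0,0.004],[0,0,0],0.005],
    [[-0.001,0,0.009],[0,0,0],0.005],
    [[-0.001,0,0.014],[0,0,0],0.005],
    [[-0.001,0,0.018],[0,0,0],0.005],
    [[-0.001,0,0.021],[0,0,0],0.005],
  ],
)

```text
time_s: 7.1
tool_pos: [0.6003, 0.3034, 0.2547]
tool_rot: [180.0, 0.1, 11.0]
force: [0.3, -0.2, -2.9]
grip_width: 0.0132
```

```bash
python3 - <<'E'
from h import *
for n in ['scene','wrist','top']:
    c=snap(n,n+'8.png');pickle.dump(c,open(n+'8.pkl','wb'))
o=env.get_obs();print(o['force'],o['wrist_torque'],o['grip_width'],o['tool_pos'],o['tool_rot'])
M=np.array([.6148,.2427,0]);Rz=R.from_euler('z',11,degrees=True)
print(Rz.inv().apply(o['tool_pos']-M))
crop('scene8.png',170,70,150,150,4,'s8a.png')
crop('top8.png',50,90,200,150,4,'t8a.png')
E
```

```text
[ 1.372  -0.4526 -3.1997] [-0.0742  0.0141  0.0108] 0.013836983419179206 [0.6005 0.3034 0.2552] [179.9964   0.0329  11.0098]
[-0.0025  0.0624  0.2552]
```

View pics/s8a.png

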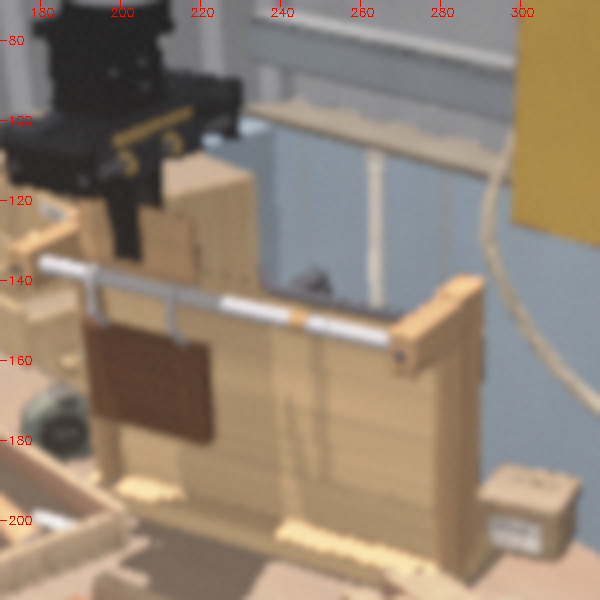

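View pics/t8a.png

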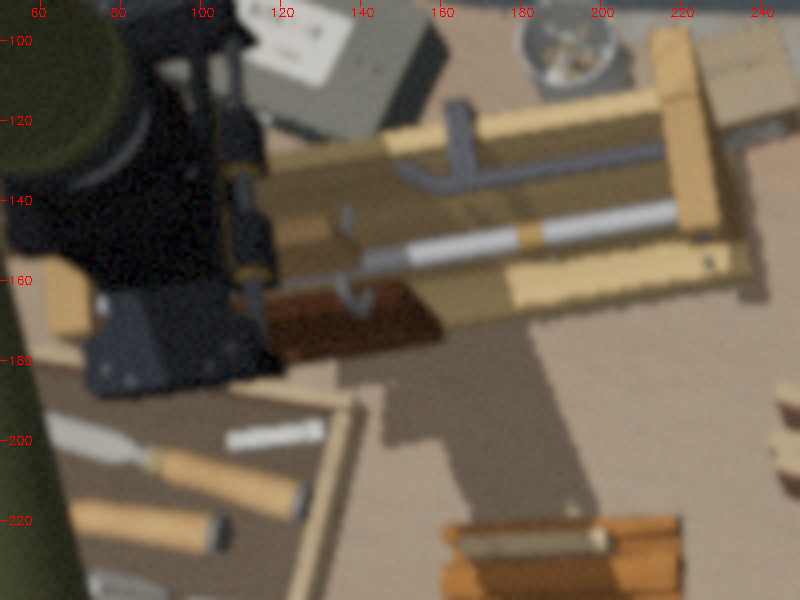

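>>> send_rows(
  steps=[
    [[0,0.005,0.001],[0,0,0],0.005],
    [[0,0.017,0.001],[0,0,0],0.005],
    [[0,0.032,0.001],[0,0,0],0.005],
    [[0,0.047,0.001],[0,0,0],0.005],
    [[0,0.06,0.001],[0,0,0],0.005],
  ],
)

```text
time_s: 7.67
tool_pos: [0.6132, 0.2409, 0.255]
tool_rot: [179.9, -0.0, 10.8]
force: [-0.5, 0.3, -3.2]
grip_width: 0.0138
```

>>> send_rows(
  steps=[
    [[0,0.012,0],[0,0,0],0.005],
    [[0,0.027,0],[0,0,0],0.005],
    [[0,0.044,0],[0,0,0],0.005],
    [[0,0.06,0],[0,0,0],0.005],
    [[0,0.067,0],[0,0,0],0.005],
  ],
)

```text
time_s: 8.08
tool_pos: [0.6259, 0.1743, 0.2549]
tool_rot: [179.9, -0.0, 10.8]
force: [0.9, -1.0, -2.7]
grip_width: 0.0139
```

```bash
python3 - <<'E'
from h import *
for n in ['scene','wrist','top']:
    c=snap(n,n+'9.png');pickle.dump(c,open(n+'9.pkl','wb'))
o=env.get_obs();print(o['force'],o['wrist_torque'],o['grip_width'],o['tool_pos'],o['tool_rot'])
M=np.array([.6148,.2427,0]);Rz=R.from_euler('z',11,degrees=True)
print(Rz.inv().apply(o['tool_pos']-M))
crop('scene9.png',170,70,150,150,4,'s9a.png')
crop('top9.png',50,90,200,150,4,'t9a.png')
E
```

```text
[-0.5638  0.7134 -3.6863] [-0.0498  0.0422 -0.0358] 0.013998767073614686 [0.6252 0.1782 0.2547] [-179.9604   -0.0151   10.9182]
[-0.0021 -0.0653  0.2547]
```

View pics/s9a.png

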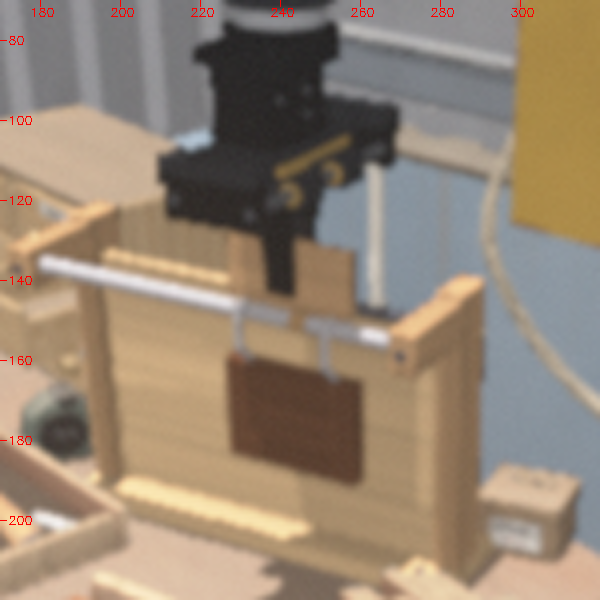

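View pics/t9a.png

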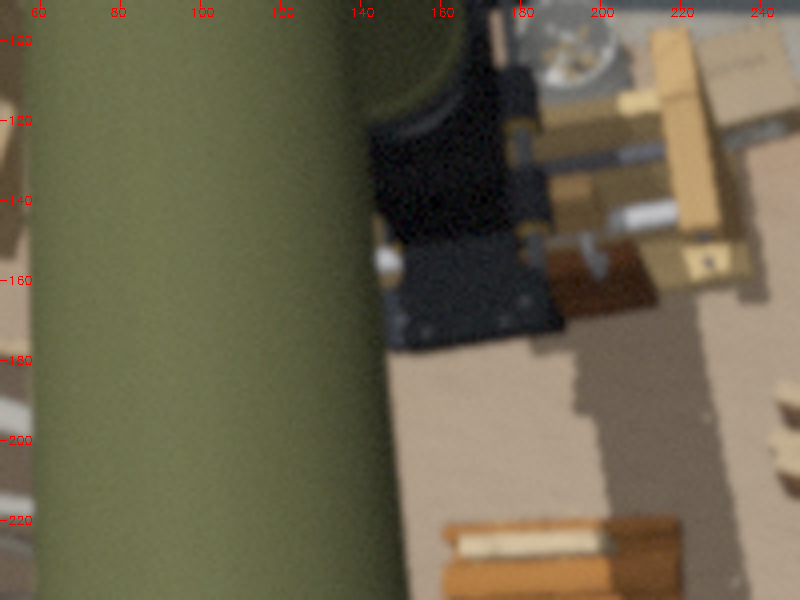

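View pics/wrist9.png

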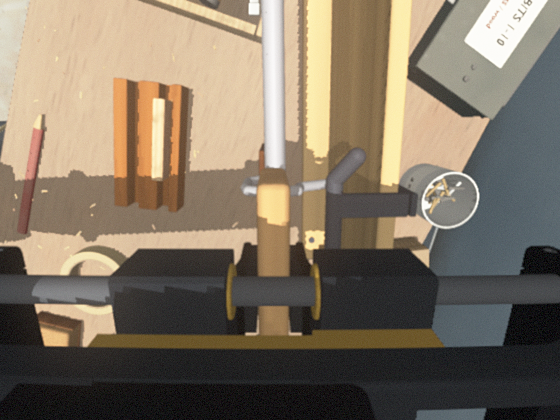

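>>> send_rows(
  steps=[
    [[0,0.003,0],[0,0,0],0.005],
    [[0,0.006,0],[0,0,0],0.005],
    [[0,0.009,0],[0,0,0],0.005],
    [[0,0.01,0],[0,0,0],0.005],
    [[0,0.01,0],[0,0,0],0.005],
  ],
)

```text
time_s: 8.65
tool_pos: [0.627, 0.1688, 0.2546]
tool_rot: [180.0, -0.0, 11.0]
force: [-0.1, 0.0, -3.3]
grip_width: 0.0136
```

```bash
python3 - <<'E'
from h import *
for n in ['scene']:
    c=snap(n,n+'10.png');pickle.dump(c,open(n+'10.pkl','wb'))
o=env.get_obs();print(o['force'],o['wrist_torque'],o['grip_width'],o['tool_pos'],o['tool_rot'])
M=np.array([.6148,.2427,0]);Rz=R.from_euler('z',10.8,degrees=True)
print(Rz.inv().apply(o['tool_pos']-M))
crop('scene10.png',215,120,80,80,8,'s10a.png')
c=load('scene10')
h=.0035
for nm,p in dict(mark=[0,-.075,.23],mL=[-.006,-.068,.23],mR=[-.006,-.082,.23],bTL=[-.007,-.025,.288+h],bTR=[-.007,-.125,.288+h],hookL=[-.016,-.039,.23],hookR=[-.016,-.111,.23],bdL=[-.006,-.02,.112+h],bdR=[-.006,-.13,.112+h],bdTL=[-.006,-.02,.192+h],bdTR=[-.006,-.13,.192+h]).items(): print(nm,proj(c,M+Rz.apply(p)))
E
```

```text
[ 0.1678 -0.4347 -3.2847] [-0.0849  0.0028  0.0016] 0.0142924661433445 [0.6269 0.1691 0.2546] [-179.9955   -0.0051   11.0066]
[-0.0019 -0.0746  0.2546]
mark [245.1364 150.5855]
mL [241.9111 150.8081]
mR [246.0919 151.7861]
bTL [227.9177 127.3587]
bTR [258.6865 133.8337]
hookL [231.4053 149.9751]
hookR [253.0125 155.0714]
bdL [229.9669 182.8169]
bdR [261.1775 191.3868]
bdTL [228.5307 158.5493]
bdTR [260.8753 166.526 ]
```

View pics/s10a.png

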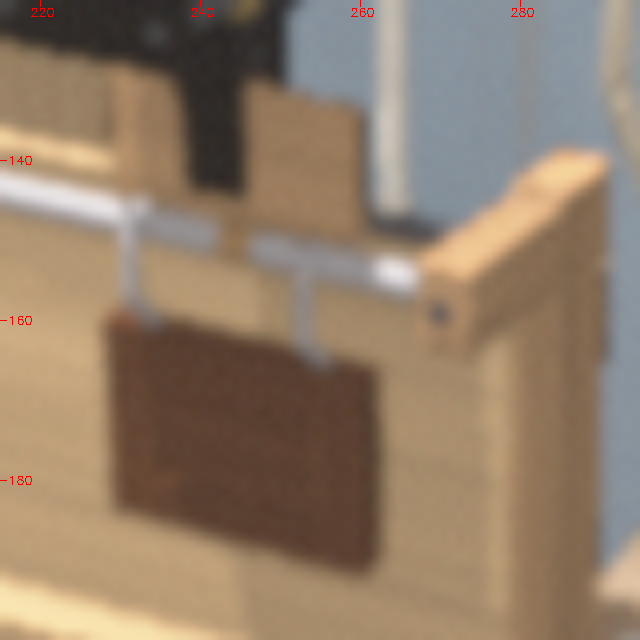

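>>> send_rows(
  steps=[
    [[0.0005,0,0.001],[0,0,0],0.005],
    [[0.001,0,0.002],[0,0,0],0.005],
    [[0.001,0,0.003],[0,0,0],0.005],
    [[0.001,0,0.0035],[0,0,0],0.005],
    [[0.001,0,0.0035],[0,0,0],0.005],
  ],
)

```text
time_s: 9.12
tool_pos: [0.6283, 0.1696, 0.2519]
tool_rot: [-180.0, -0.1, 11.0]
force: [-0.2, 0.5, 1.3]
grip_width: 0.0139
```

>>> send_rows(
  steps=[
    [[0,0,0],[0,0,0],0.016],
    [[0,0,0],[0,0,0],0.02],
    [[0,0,0],[0,0,0],0.026],
    [[0,0,0],[0,0,0],0.032],
    [[0,0,0],[0,0,0],0.036],
  ],
)

```text
time_s: 9.53
tool_pos: [0.628, 0.1691, 0.251]
tool_rot: [180.0, -0.0, 11.0]
force: [-0.6, 0.8, -0.2]
grip_width: 0.0311
```

```bash
python3 - <<'E'
from h import *
for n in ['scene','wrist']:
    c=snap(n,n+'11.png');pickle.dump(c,open(n+'11.pkl','wb'))
o=env.get_obs();print(o['force'],o['wrist_torque'],o['grip_width'],o['tool_pos'],o['tool_rot'])
crop('scene11.png',215,120,80,80,8,'s11a.png')
E
```

```text
[-0.0748  0.2069  0.7348] [-0.1085  0.0374  0.0163] 0.03398309972515394 [0.6279 0.1691 0.251 ] [179.9998  -0.0005  10.9966]
```

View pics/s11a.png

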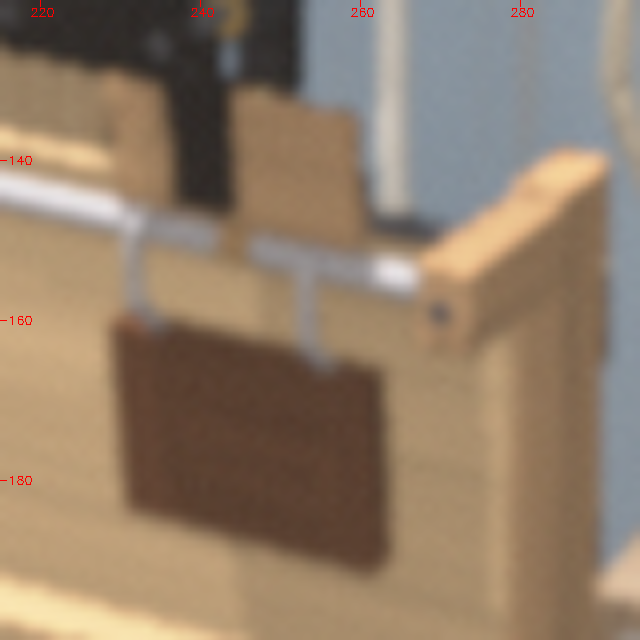

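View pics/wrist11.png

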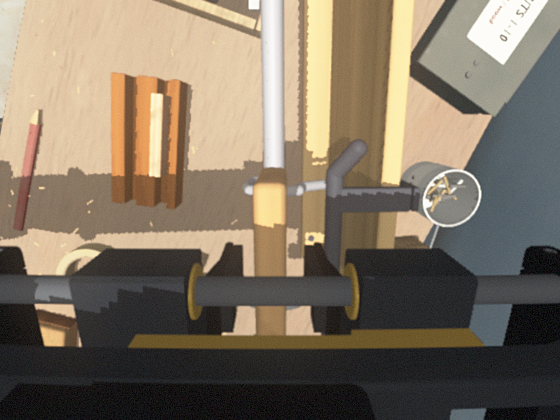

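>>> send_rows(
  steps=[
    [[0,0,0],[0,0,0],0.05],
    [[0,0,-0.01],[0,0,0],0.05],
    [[0,0,-0.03],[0,0,0],0.05],
    [[0,0,-0.06],[0,0,0],0.05],
    [[0,0,-0.09],[0,0,0],0.05],
  ],
)

```text
time_s: 10.05
tool_pos: [0.6274, 0.1691, 0.3421]
tool_rot: [180.0, 0.1, 11.0]
force: [1.0, -0.5, 0.2]
grip_width: 0.0495
```

```bash
python3 - <<'E'
from h import *
for n in ['scene','wrist']:
    c=snap(n,n+'12.png');pickle.dump(c,open(n+'12.pkl','wb'))
o=env.get_obs();print(o['force'],o['qpos'],o['grip_width'],o['tool_pos'],o['tool_rot'])
crop('scene12.png',215,120,80,80,8,'s12a.png')
E
```

```text
[0.8486 0.2115 0.1575] [-34.0974  17.3169  22.467   71.7333  -6.5922  91.5764  -1.8129] 0.04949615072790701 [0.6301 0.1693 0.3481] [-179.9251   -0.601    10.9918]
```

View pics/s12a.png

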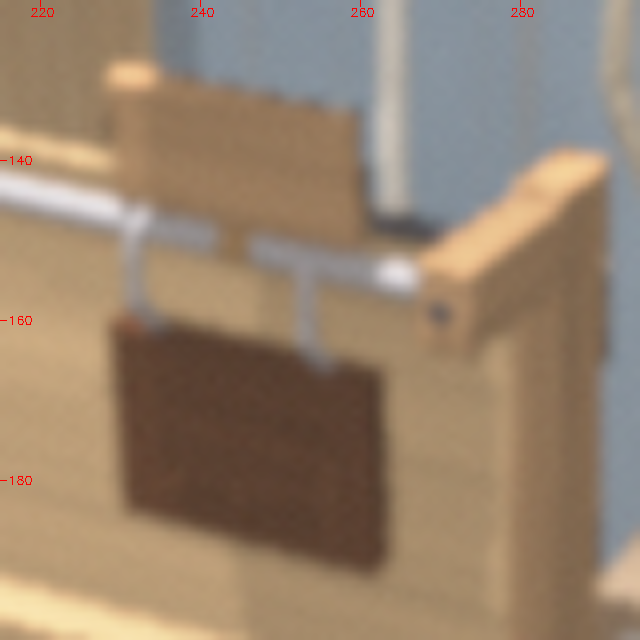

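View pics/wrist12.png

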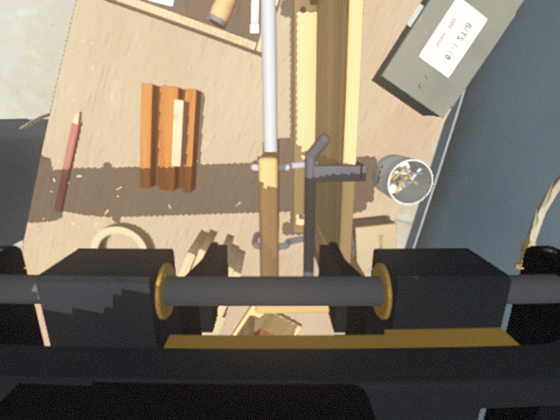

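```bash
python3 - <<'E'
from h import *
t=load('top0');s=load('scene0')
def yaw(p,q,z):
    d=onz(t,*p,z)-onz(t,*q,z); return np.degrees(np.arctan2(-d[0],d[1]))
print(yaw((302,165),(335,179),.074),yaw((291.5,175),(342,194),.012),yaw((292,173),(339,191),.012))
# torch: axis line top: body center at two points, scene same -> planes intersection
def plane(c,p,q):
    o,r1=ray(c,*p);_,r2=ray(c,*q); n=np.cross(r1,r2); return n/np.linalg.norm(n)
n1=plane(t,(324,156.3),(356,154.6)); n2=plane(s,(343,222),(363,206.8))
a=np.cross(n1,n2);a/=np.linalg.norm(a); a*=np.sign(a[2]); print('axis',a,'lean',np.degrees(np.arccos(a[2])),'yaw',np.degrees(np.arctan2(a[0],-a[1])))
crop('top0.png',300,130,90,60,8,'t0d.png')
crop('scene0.png',320,190,80,70,8,'s0d.png')
E
```

```text
-22.38311193423056 -19.78721874477035 -20.15693698160708
axis [-0.2168 -0.5859  0.7808] lean 38.66440588443535 yaw -20.30933798065909
```

View pics/t0d.png

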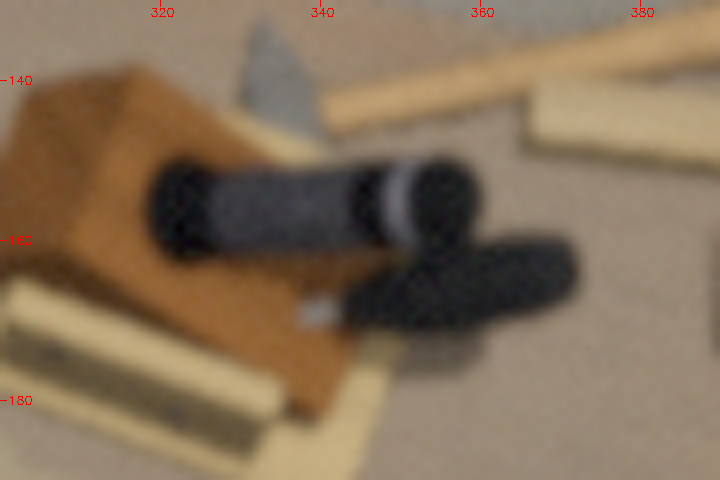

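View pics/s0d.png

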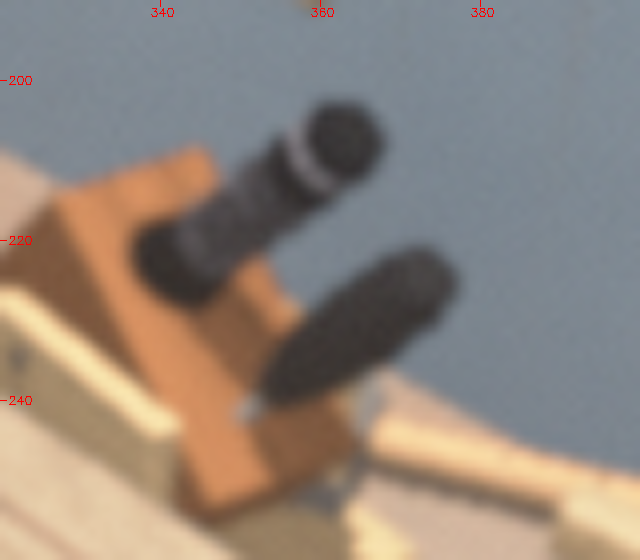

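```bash
cat >> h.py <<'E'
def orient(z,x):
    z=np.array(z)/np.linalg.norm(z); x=np.array(x)-z*np.dot(x,z); x/=np.linalg.norm(x)
    return R.from_matrix(np.stack([x,np.cross(z,x),z],1)).as_euler('xyz',degrees=True)
E
python3 - <<'E'
from h import *
t=load('top0');s=load('scene0')
tail,e=tri([(t,355.5,155),(s,363.2,207.5)]);print(tail,e)
mo,e=tri([(t,323.3,156.3),(s,343.5,222)]);print(mo,e)
d=tail-mo;print(np.linalg.norm(d),d/np.linalg.norm(d))
a=d/np.linalg.norm(d)
a=np.array([-.217,-.586,.781])
mid=tail-.05*a;print('mid',mid)
h=np.array([a[0],a[1],0]);h/=np.linalg.norm(h);lean=np.arccos(a[2])
dd=np.cos(lean)*h-np.sin(lean)*np.array([0,0,1]); x=np.array([-h[1],h[0],0])
if x[0]<0:x=-x
rpy=orient(dd,x);print('rpy',rpy,'d',dd,'x',x)
for back in (.0,.08,.12):
    print(back,'TCP',mid+dd*(.0187-back)); rel(mid+dd*(.0187-back),rpy)
E
```

```text
[ 0.6414 -0.209   0.1818] [np.float64(0.35570907725536555), np.float64(0.3557090772553935)]
[ 0.666  -0.1462  0.1007] [np.float64(1.6103558140986305), np.float64(1.6103558140986503)]
0.10552527240474066 [-0.2327 -0.5959  0.7686]
mid [ 0.6523 -0.1797  0.1428]
rpy [128.6478   0.     -20.32  ] d [-0.2712 -0.7324 -0.6245] x [ 0.9378 -0.3473  0.    ]
0.0 TCP [ 0.6472 -0.1934  0.1311]
shift [-0.0546  0.3597  0.216 ] rot [-0.8774 -0.254   0.5048] rows>=10.1
0.08 TCP [ 0.6689 -0.1348  0.181 ]
shift [-0.0216  0.3062  0.1665] rot [-0.8774 -0.254   0.5048] rows>=8.4
0.12 TCP [ 0.6798 -0.1055  0.206 ]
shift [-0.0051  0.2795  0.1417] rot [-0.8774 -0.254   0.5048] rows>=8.4
```

>>> send_rows(
  steps=[
    [[0,0.02,0],[-0.08,-0.02,0.05],0.087],
    [[0,0.05,0],[-0.17,-0.05,0.1],0.087],
    [[0,0.08,0],[-0.26,-0.076,0.15],0.087],
    [[0,0.12,0],[-0.35,-0.1,0.2],0.087],
    [[0,0.16,0],[-0.44,-0.127,0.25],0.087],
  ],
)

```text
time_s: 10.57
tool_pos: [0.6589, 0.0124, 0.3422]
tool_rot: [153.9, 3.8, -4.4]
force: [0.3, -0.3, -0.2]
grip_width: 0.0752
```

```bash
python3 - <<'E'
from h import *
o=env.get_obs();print(o['force'],o['qpos'],o['grip_width'],o['tool_pos'],o['tool_rot'])
rel([.68,-.1055,.206],[128.65,0,-20.3])
rel([.685,-.09,.26],[128.65,0,-20.3])
E
```

```text
[ 0.3233 -0.2828 -0.1922] [-34.8121  27.1274  29.4279  65.461   11.9589  99.3307  -9.6639] 0.07515006428241289 [0.6589 0.0124 0.3422] [153.9349   3.7925  -4.4489]
shift [0.0391 0.0452 0.1712] rot [-0.4292 -0.1226  0.2589] rows>=4.3
shift [0.0393 0.0548 0.1156] rot [-0.4292 -0.1226  0.2589] rows>=4.1
```

>>> send_rows(
  steps=[
    [[0.008,0.01,0.02],[-0.086,-0.024,0.052],0.087],
    [[0.016,0.021,0.045],[-0.17,-0.049,0.104],0.087],
    [[0.024,0.032,0.07],[-0.258,-0.073,0.155],0.087],
    [[0.032,0.044,0.095],[-0.343,-0.098,0.207],0.087],
    [[0.039,0.055,0.115],[-0.429,-0.123,0.259],0.087],
  ],
)

```text
time_s: 10.98
tool_pos: [0.6843, -0.0901, 0.2582]
tool_rot: [128.6, 0.1, -20.4]
force: [-0.1, -0.1, 0.4]
grip_width: 0.0868
```

```bash
python3 - <<'E'
from h import *
for n in ['scene','wrist']:
    c=snap(n,n+'13.png');pickle.dump(c,open(n+'13.pkl','wb'))
o=env.get_obs();print(o['force'],o['qpos'],o['grip_width'],o['tool_pos'],o['tool_rot'])
rel([.68,-.1055,.206],[128.65,0,-20.3])
c=load('wrist13')
for n,p in dict(tail=[.6414,-.209,.1818],mid=[.6523,-.1797,.1428],mouth=[.666,-.1446,.096]).items(): print(n,proj(c,p))
E
```

```text
[-0.9009  1.0667 -1.6346] [-34.1434  45.2542  35.711   63.719   22.2258  99.9219 -22.7654] 0.08681921679215007 [ 0.6827 -0.0906  0.25  ] [128.214    0.7886 -20.4722]
shift [ 0.0033 -0.0253  0.0389] rot [0.0076 0.0109 0.0089] rows>=1.1
tail [274.4097 223.1875]
mid [274.8185 172.5824]
mouth [276.0337 105.5228]
```

View pics/wrist13.png

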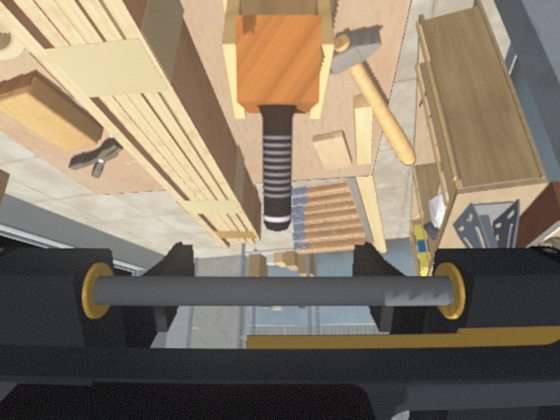

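View pics/scene13.png

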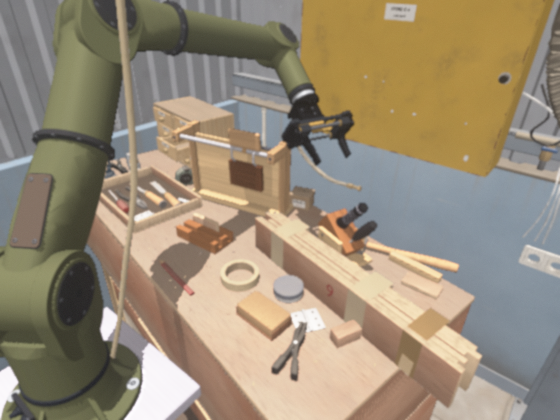

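```bash
python3 - <<'E'
from h import *
o=env.get_obs();print(o['tool_pos'],o['tool_rot'])
src=([.6845,-.09,.259],[128.65,0,-20.3])
rel([.669,-.1348,.181],[128.65,0,-20.3],src)
rel([.6472,-.1934,.1311],[128.65,0,-20.3],src)
E
```

```text
[ 0.6827 -0.0906  0.25  ] [128.214    0.7886 -20.4722]
shift [ 0.001  -0.0313  0.0857] rot [0. 0. 0.] rows>=2.2
shift [ 0.0009 -0.0312  0.1657] rot [0. 0. 0.] rows>=4.0
```

>>> send_rows(
  steps=[
    [[0,-0.008,0.02],[0,0,0],0.087],
    [[0.001,-0.016,0.045],[0,0,0],0.087],
    [[0.001,-0.025,0.07],[0,0,0],0.087],
    [[0.001,-0.031,0.085],[0,0,0],0.087],
    [[0.001,-0.031,0.085],[0,0,0],0.087],
  ],
)

```text
time_s: 11.5
tool_pos: [0.6665, -0.1354, 0.1804]
tool_rot: [128.8, 0.3, -20.5]
force: [0.1, -1.1, -0.9]
grip_width: 0.087
```

>>> send_rows(
  steps=[
    [[0,0,0],[0,0,0],0.087],
    [[0,0,0],[0,0,0],0.087],
    [[0,0,0],[0,0,0],0.087],
    [[0,0,0],[0,0,0],0.087],
    [[0,0,0],[0,0,0],0.087],
  ],
)

```text
time_s: 11.92
tool_pos: [0.6693, -0.1334, 0.1827]
tool_rot: [128.9, 0.1, -20.3]
force: [-0.6, 0.2, -0.0]
grip_width: 0.0872
```

```bash
python3 - <<'E'
from h import *
for n in ['scene','wrist','top']:
    c=snap(n,n+'14.png');pickle.dump(c,open(n+'14.pkl','wb'))
o=env.get_obs();print(o['force'],o['qpos'],o['grip_width'],o['tool_pos'],o['tool_rot'])
rel([.6472,-.1934,.1311],[128.65,0,-20.3])
c=load('wrist14')
for n,p in dict(tail=[.6414,-.209,.1818],mid=[.6523,-.1797,.1428],mouth=[.666,-.1446,.096]).items(): print(n,proj(c,p))
crop('scene14.png',300,150,130,110,6,'s14a.png')
E
```

```text
[-0.1088 -0.6824 -0.1356] [-33.2307  44.9608  35.4567  72.4351  22.1392  90.7559 -26.0078] 0.08701860370081774 [ 0.6688 -0.1338  0.182 ] [128.815    0.1174 -20.3286]
shift [0.0005 0.0001 0.0813] rot [-0.0029  0.0017  0.0013] rows>=1.9
tail [271.7718 286.2565]
mid [271.9033 225.0417]
mouth [272.9651 141.6285]
```

View pics/wrist14.png

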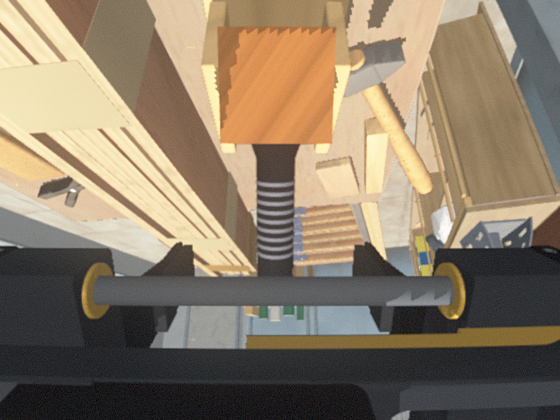

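View pics/s14a.png

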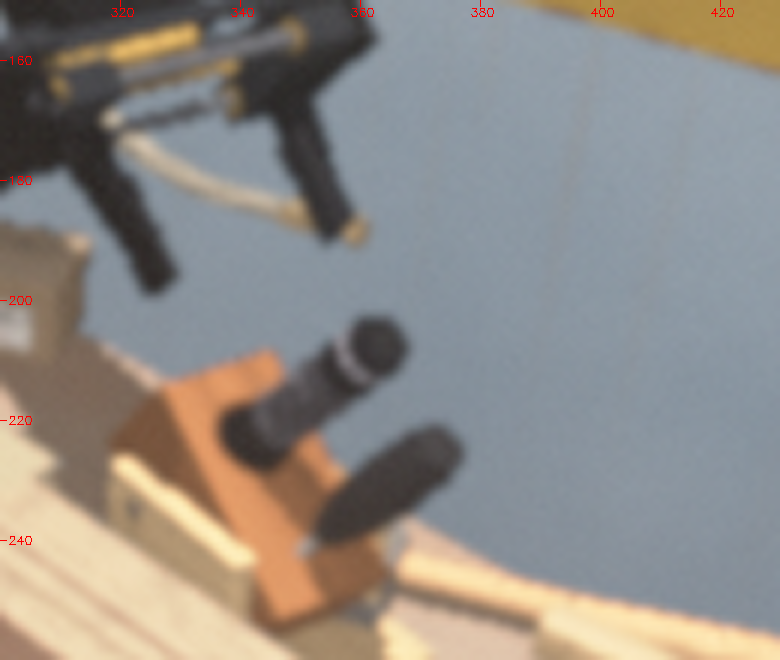

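>>> send_rows(
  steps=[
    [[0.002,0,0.02],[0,0,0],0.087],
    [[0.002,0,0.04],[0,0,0],0.087],
    [[0.002,0,0.06],[0,0,0],0.087],
    [[0.002,0,0.075],[0,0,0],0.087],
    [[0.002,0,0.081],[0,0,0],0.087],
  ],
)

```text
time_s: 12.48
tool_pos: [0.6465, -0.1961, 0.1299]
tool_rot: [128.7, 0.3, -20.5]
force: [-0.9, -0.2, -0.5]
grip_width: 0.087
```

>>> send_rows(
  steps=[
    [[0,0,0],[0,0,0],0.087],
    [[0,0,0],[0,0,0],0.06],
    [[0,0,0],[0,0,0],0.05],
    [[0,0,0],[0,0,0],0.045],
    [[0,0,0],[0,0,0],0.045],
  ],
)

```text
time_s: 12.9
tool_pos: [0.6493, -0.1929, 0.1315]
tool_rot: [128.8, 0.1, -20.3]
force: [-0.3, -0.2, 0.0]
grip_width: 0.068
```

```bash
python3 - <<'E'
from h import *
for n in ['scene','wrist','top']:
    c=snap(n,n+'15.png');pickle.dump(c,open(n+'15.pkl','wb'))
o=env.get_obs();print(o['force'],o['grip_width'],o['tool_pos'],o['tool_rot'])
rel([.6472,-.1934,.1311],[128.65,0,-20.3])
crop('scene15.png',300,150,130,110,6,'s15a.png')
crop('top15.png',280,110,130,100,6,'t15a.png')
E
```

```text
[ 0.0704  0.3315 -0.7461] 0.0560646465110333 [ 0.6488 -0.1935  0.1312] [128.8141   0.1172 -20.3129]
shift [-0.0015  0.0002  0.0004] rot [-0.0029  0.0015  0.0015] rows>=0.0
```

View pics/wrist15.png

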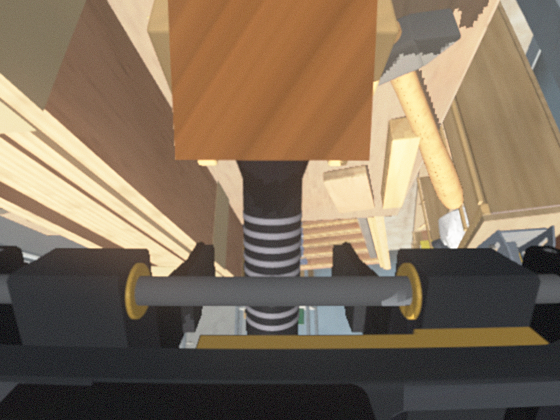

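View pics/s15a.png

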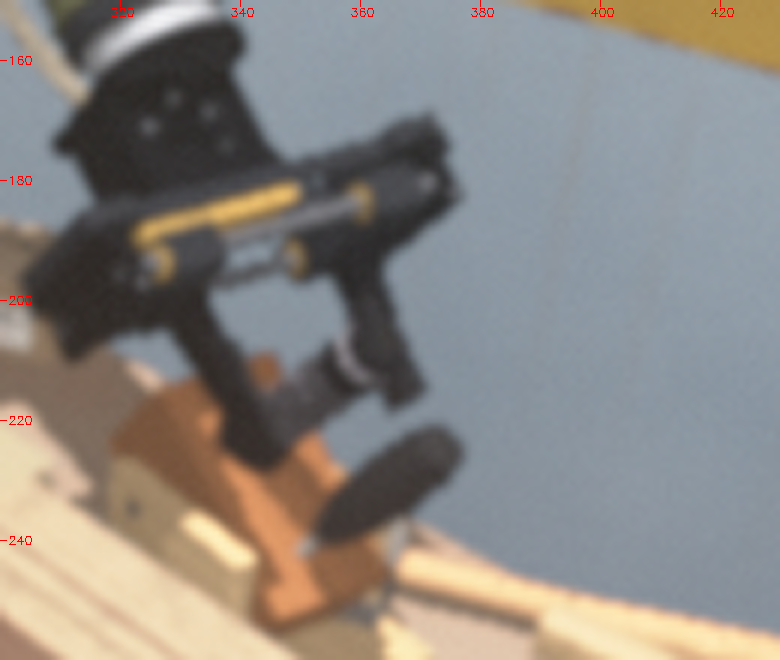

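View pics/t15a.png

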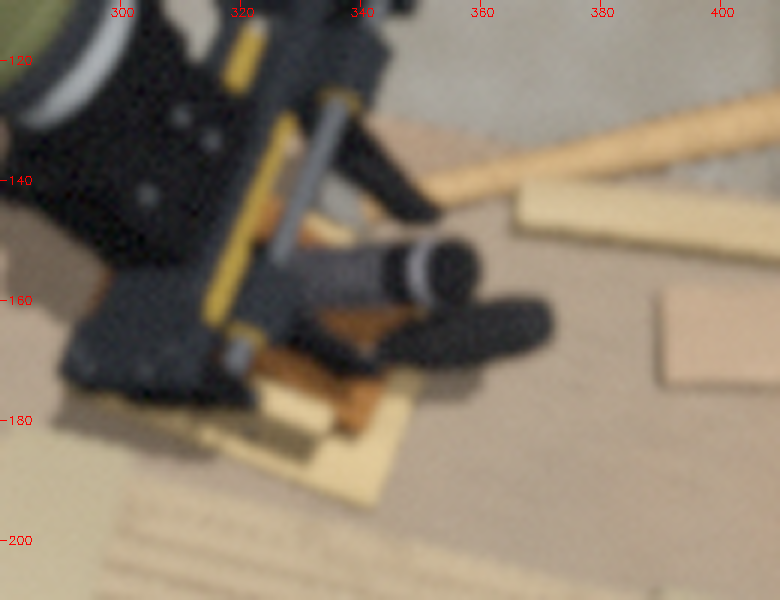

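Torch sits centrally between the jaws (about column 272 in the wrist view). Closing.

>>> send_rows(
  steps=[
    [[0,0,0],[0,0,0],0.035],
    [[0,0,0],[0,0,0],0.03],
    [[0,0,0],[0,0,0],0.02],
    [[0,0,0],[0,0,0],0.02],
    [[0,0,0],[0,0,0],0.02],
  ],
  grip_force=30,
)

```text
time_s: 13.47
tool_pos: [0.6484, -0.194, 0.131]
tool_rot: [128.8, 0.1, -20.4]
force: [0.2, 0.4, -0.2]
grip_width: 0.0258
```

>>> send_rows(
  steps=[
    [[0,0,0],[0,0,0],0.02],
    [[0,0,0],[0,0,0],0.02],
    [[0,0,0],[0,0,0],0.02],
    [[0,0,0],[0,0,0],0.02],
    [[0,0,0],[0,0,0],0.02],
  ],
  grip_force=35,
)

```text
time_s: 13.88
tool_pos: [0.6484, -0.1939, 0.131]
tool_rot: [128.8, 0.1, -20.4]
force: [-1.3, 0.3, 0.3]
grip_width: 0.026
```

```bash
python3 - <<'E'
from h import *
o=env.get_obs();print(o['force'],o['wrist_torque'],o['grip_width'],o['tool_pos'],o['tool_rot'])
M=R.from_euler('xyz',o['tool_rot'],degrees=True)
yw=np.radians(-20.3)
ax=np.array([.574*np.sin(yw),-.574*np.cos(yw),.819]); print(M.inv().apply(ax*.07))
E
```

```text
[-1.2692  0.3256  0.3353] [ 0.7415 -0.2282 -0.063 ] 0.02595135206460743 [ 0.6484 -0.1939  0.131 ] [128.793    0.136  -20.3511]
[-0.0001  0.0699 -0.0046]
```

>>> send_rows(
  steps=[
    [[0,0.003,0],[0,0,0],0.02],
    [[0,0.007,-0.0005],[0,0,0],0.02],
    [[0,0.012,-0.001],[0,0,0],0.02],
    [[0,0.018,-0.001],[0,0,0],0.02],
    [[0,0.024,-0.0015],[0,0,0],0.02],
  ],
)

```text
time_s: 14.3
tool_pos: [0.6433, -0.2076, 0.1513]
tool_rot: [128.8, 0.1, -20.4]
force: [-0.1, 0.4, -2.4]
grip_width: 0.026
```

>>> send_rows(
  steps=[
    [[0,0.007,-0.0005],[0,0,0],0.02],
    [[0,0.015,-0.001],[0,0,0],0.02],
    [[0,0.025,-0.0015],[0,0,0],0.02],
    [[0,0.035,-0.002],[0,0,0],0.02],
    [[0,0.045,-0.003],[0,0,0],0.02],
  ],
)

```text
time_s: 14.72
tool_pos: [0.6343, -0.2321, 0.1887]
tool_rot: [128.8, 0.1, -20.4]
force: [0.2, 0.6, -1.9]
grip_width: 0.0261
```

```bash
python3 - <<'E'
from h import *
for n in ['scene','wrist']:
    c=snap(n,n+'16.png');pickle.dump(c,open(n+'16.pkl','wb'))
o=env.get_obs();print(o['force'],o['wrist_torque'],o['grip_width'],o['tool_pos'],o['tool_rot'])
crop('scene16.png',290,130,130,130,5,'s16a.png')
E
```

```text
[-0.4893  0.0377 -1.4882] [ 0.9965 -0.2872 -0.0045] 0.025794288237278706 [ 0.6345 -0.2334  0.1903] [128.7837  -0.0442 -20.4853]
```

View pics/wrist16.png

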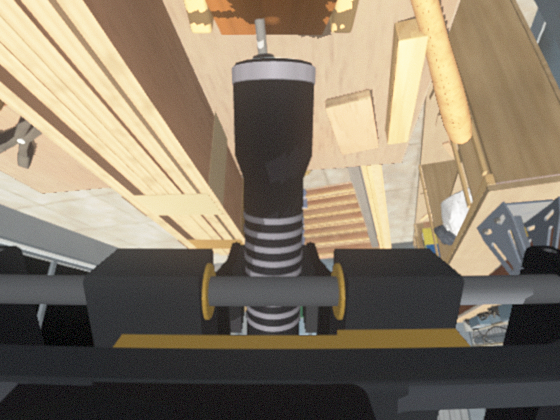

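View pics/s16a.png

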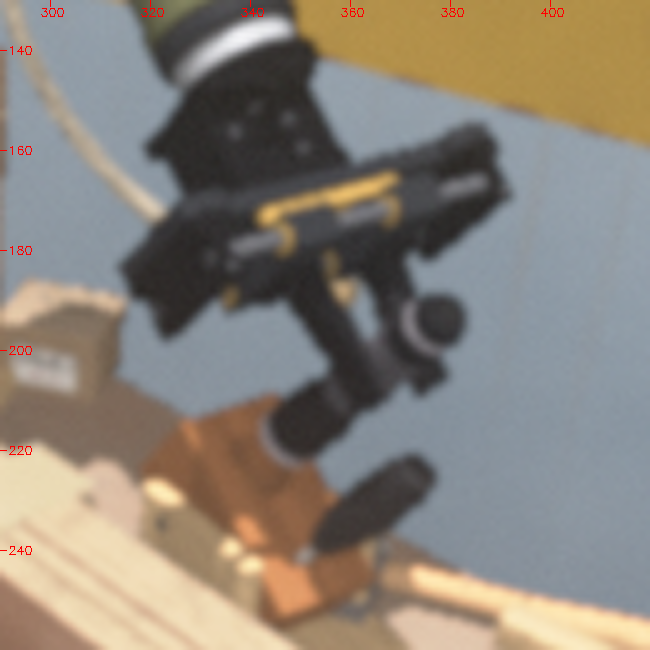

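```bash
python3 - <<'E'
from h import *
M=np.array([.6148,.2427,0]);Rz=R.from_euler('z',10.8,degrees=True)
for p in ([-.075,-.240,.25],[-.075,-.24,.133],[-.047,-.24,.133]): print(M+Rz.apply(p))
rel([.62,-.19,.29],[145,0,-10])
# arm front corner estimate
t=load('top0')
for uv in [(218.5,148),(229,147)]: print(Rz.inv().apply(onz(t,*uv,.25)-M),Rz.inv().apply(onz(t,*uv,.21)-M))
s=load('scene0')
for uv in [(269,164),(273,164),(278,160)]: print(ray(s,*uv))
E
```

```text
[ 0.5861 -0.0071  0.25  ]
[ 0.5861 -0.0071  0.133 ]
[ 0.6136 -0.0019  0.133 ]
shift [-0.0287  0.0554 -0.0902] rot [ 0.2823  0.1249 -0.1346] rows>=2.7
[-0.019  -0.1534  0.25  ] [-0.0033 -0.1492  0.21  ]
[-0.0203 -0.1753  0.25  ] [-0.0047 -0.1722  0.21  ]
(array([-0.1197, -0.554 ,  0.6634]), array([ 0.694 ,  0.5878, -0.4157]))
(array([-0.1197, -0.554 ,  0.6634]), array([ 0.7006,  0.58  , -0.4156]))
(array([-0.1197, -0.554 ,  0.6634]), array([ 0.7119,  0.5729, -0.4063]))
```

>>> send_rows(
  steps=[
    [[-0.002,0.03,-0.005],[0,0,0],0.02],
    [[-0.008,0.045,-0.025],[0.05,0.02,-0.02],0.02],
    [[-0.015,0.05,-0.05],[0.13,0.06,-0.06],0.02],
    [[-0.022,0.053,-0.07],[0.21,0.09,-0.1],0.02],
    [[-0.029,0.055,-0.09],[0.28,0.125,-0.135],0.02],
  ],
)

```text
time_s: 15.23
tool_pos: [0.6203, -0.1872, 0.2886]
tool_rot: [145.1, 0.1, -9.7]
force: [0.7, -0.0, -1.3]
grip_width: 0.0262
```

```bash
python3 - <<'E'
from h import *
o=env.get_obs();print(o['force'],o['qpos'],o['grip_width'],o['tool_pos'],o['tool_rot'])
rel([.5861,-.0071,.26],[180,0,10.8],src=([.62,-.19,.29],[145,0,-10]))
E
```

```text
[ 0.6654 -0.0148 -1.2759] [-31.3711  21.5414  36.0343  83.3414  22.2632  83.8432  -9.8557] 0.02618220041414469 [ 0.6203 -0.1872  0.2886] [145.1305   0.104   -9.6996]
shift [-0.0651 -0.1599 -0.0754] rot [ 0.6041  0.1109 -0.3516] rows>=5.7
```

>>> send_rows(
  steps=[
    [[-0.008,-0.02,-0.01],[0.08,0.015,-0.045],0.02],
    [[-0.016,-0.04,-0.02],[0.16,0.03,-0.09],0.02],
    [[-0.026,-0.064,-0.03],[0.24,0.044,-0.14],0.02],
    [[-0.035,-0.088,-0.042],[0.33,0.06,-0.19],0.02],
    [[-0.045,-0.11,-0.052],[0.42,0.077,-0.245],0.02],
  ],
)

```text
time_s: 15.65
tool_pos: [0.5961, -0.0596, 0.2669]
tool_rot: [169.6, 1.5, 5.0]
force: [-0.1, -1.4, -1.2]
grip_width: 0.0261
```

```bash
python3 - <<'E'
from h import *
o=env.get_obs();print(o['force'],o['grip_width'],o['tool_pos'],o['tool_rot'])
rel([.5861,-.0071,.25],[180,0,10.8])
E
```

```text
[-0.0919 -1.3929 -1.1626] 0.026052650767854256 [ 0.5961 -0.0596  0.2669] [169.6044   1.5167   4.951 ]
shift [-0.005  -0.0554  0.0072] rot [ 0.1799  0.0356 -0.0994] rows>=1.7
```

>>> send_rows(
  steps=[
    [[-0.001,-0.015,0.001],[0.05,0.01,-0.03],0.02],
    [[-0.003,-0.03,0.003],[0.1,0.02,-0.055],0.02],
    [[-0.004,-0.045,0.005],[0.14,0.028,-0.08],0.02],
    [[-0.005,-0.055,0.007],[0.18,0.036,-0.1],0.02],
    [[-0.005,-0.055,0.007],[0.18,0.036,-0.1],0.02],
  ],
)

```text
time_s: 16.07
tool_pos: [0.5854, -0.0099, 0.2487]
tool_rot: [179.8, 0.2, 10.6]
force: [0.4, -0.6, -1.6]
grip_width: 0.0258
```

>>> send_rows(
  steps=[
    [[0,0,0],[0,0,0],0.02],
    [[0,0,0],[0,0,0],0.02],
    [[0,0,0],[0,0,0],0.02],
    [[0,0,0],[0,0,0],0.02],
    [[0,0,0],[0,0,0],0.02],
  ],
)

```text
time_s: 16.48
tool_pos: [0.5866, -0.0098, 0.2496]
tool_rot: [179.7, 0.1, 10.6]
force: [-0.1, 0.1, -1.8]
grip_width: 0.0262
```

```bash
python3 - <<'E'
from h import *
for n in ['scene','wrist','top']:
    c=snap(n,n+'17.png');pickle.dump(c,open(n+'17.pkl','wb'))
o=env.get_obs();print(o['force'],o['wrist_torque'],o['grip_width'],o['tool_pos'],o['tool_rot'])
crop('scene17.png',200,90,170,130,4,'s17a.png')
crop('top17.png',180,90,150,120,5,'t17a.png')
E
```

```text
[ 0.3947  0.2756 -2.1266] [-0.0969  0.0011 -0.    ] 0.026178909587909378 [ 0.5866 -0.0098  0.2495] [179.7313   0.085   10.5944]
```

View pics/wrist17.png

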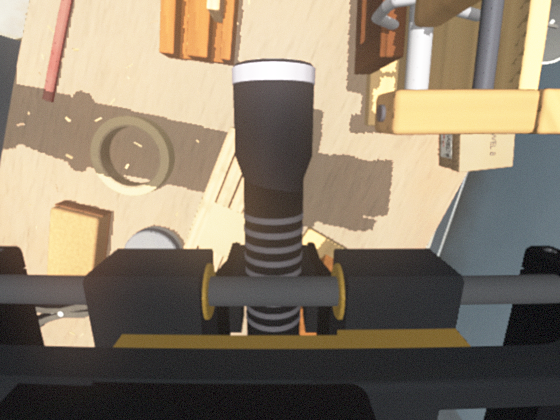

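View pics/s17a.png

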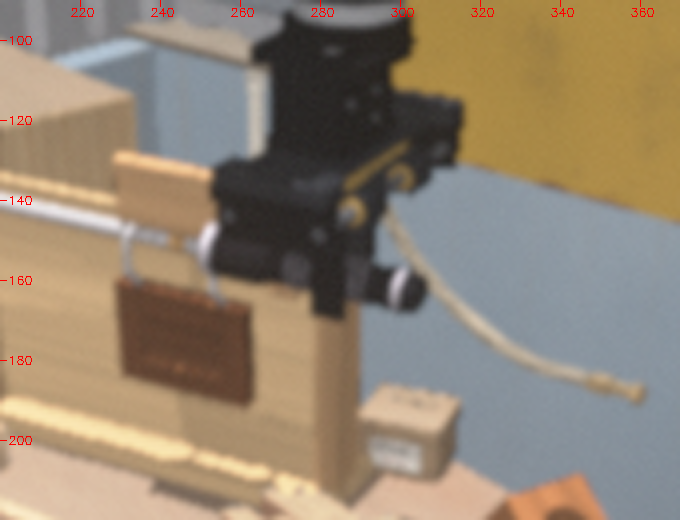

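View pics/t17a.png

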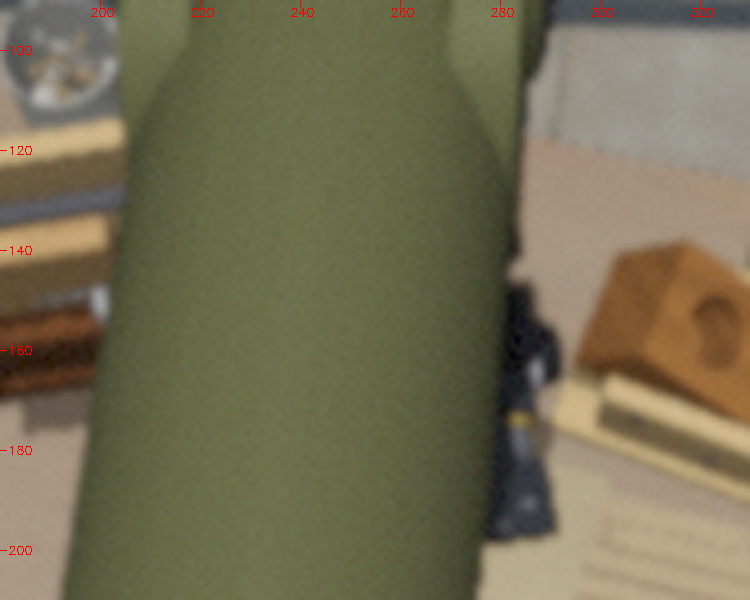

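```bash
cat > tq.py <<'E'
from h import *
from scipy.optimize import least_squares
def fit(k,lens_s,tail_s,o,lens_w=None,L0=.1):
    s=load('scene'+k);w=load('wrist'+k)
    Rt=R.from_euler('xyz',o['tool_rot'],degrees=True); G=np.array(o['tool_pos'])-Rt.apply([0,0,.0187])
    # unknown: L, pitch phi (about tool x), offset dz
    def pts(v):
        L,phi,dz=v; d=Rt.apply([0,-np.cos(phi),-np.sin(phi)]) # toward lens; phi>0 lens up (tool -z)
        C=G+Rt.apply([0,0,dz]); return C+L*d, C-(.15-L)*d,d
    def f(v):
        l,t,d=pts(v); r=np.concatenate([proj(s,l)-lens_s,proj(s,t)-tail_s]+([proj(w,l)-lens_w] if lens_w is not None else []))
        return np.r_[r,(v[2])/.003]
    q=least_squares(f,[L0,0,0],x_scale=[.01,.05,.003])
    l,t,d=pts(q.x); print('L',q.x[0],'phi deg',np.degrees(q.x[1]),'dz',q.x[2],'res',q.fun); return l,t,d
E
python3 - <<'E'
from tq import *
crop('scene17.png',240,130,75,50,8,'s17b.png')
s=load('scene17');o=env.get_obs()
l,t,d=fit('17',[251.5,151.5],[304.3,162.5],o)
print(l,t,d)
E
```

```text
L 0.0991497228068546 phi deg -0.8363769069541895 dz -0.0019106722491135431 res [ 0.0691  0.1955 -0.1752  0.3641 -0.6369]
[0.5683 0.0877 0.2682] [ 0.5959 -0.0597  0.2711] [-0.1838  0.9828 -0.0193]
```

View pics/s17b.png

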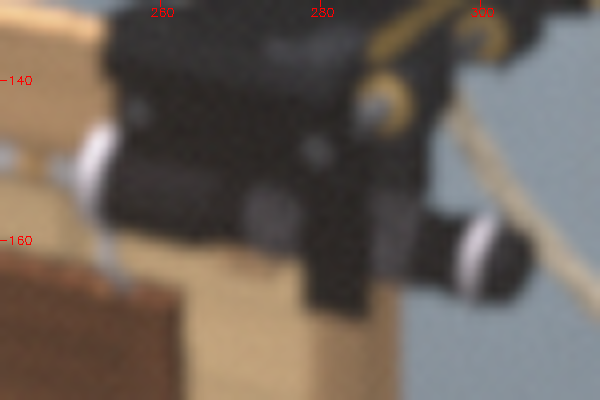

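```bash
python3 - <<'E'
from tq import *
o=env.get_obs()
M=np.array([.6148,.2427,0]);Rz=R.from_euler('z',10.8,degrees=True)
l=np.array([.5683,.0877,.2682]);t=np.array([.5959,-.0597,.2711])
print('lens rack',Rz.inv().apply(l-M),'tail',Rz.inv().apply(t-M))
tgt=M+Rz.apply([-.046,-.137,.152]); D=tgt-l; D[2]=.152-(l[2]+ (t[2]-l[2])*.667)
Rt=R.from_euler('xyz',o['tool_rot'],degrees=True)
print(Rt.inv().apply(D), Rt.inv().apply(Rz.apply([-.028,0,0])))
# board face corners from scene, hung
s=load('scene17')
for x in (-.006,0,.004):
  for n,p in dict(BL=[x,-.02,.112],BR=[x,-.13,.112],TL=[x,-.02,.192],TR=[x,-.13,.192]).items(): print(x,n,proj(s,M+Rz.apply(p)))
crop('scene17.png',220,145,50,50,12,'s17c.png')
E
```

```text
lens rack [-0.0747 -0.1435  0.2682] tail [-0.0752 -0.2935  0.2711]
[ 0.0289 -0.0072  0.1181] [-0.028   0.0001  0.    ]
-0.006 BL [230.0272 183.8394]
-0.006 BR [261.1901 192.433 ]
-0.006 TL [228.596  159.6484]
-0.006 TR [260.8892 167.6532]
0 BL [231.1426 183.0536]
0 BR [262.2213 191.584 ]
0 TL [229.7573 158.9304]
0 TR [261.9602 166.8744]
0.004 BL [231.8814 182.5331]
0.004 BR [262.9041 191.0218]
0.004 TL [230.5264 158.4549]
0.004 TR [262.6693 166.3588]
```

View pics/s17c.png

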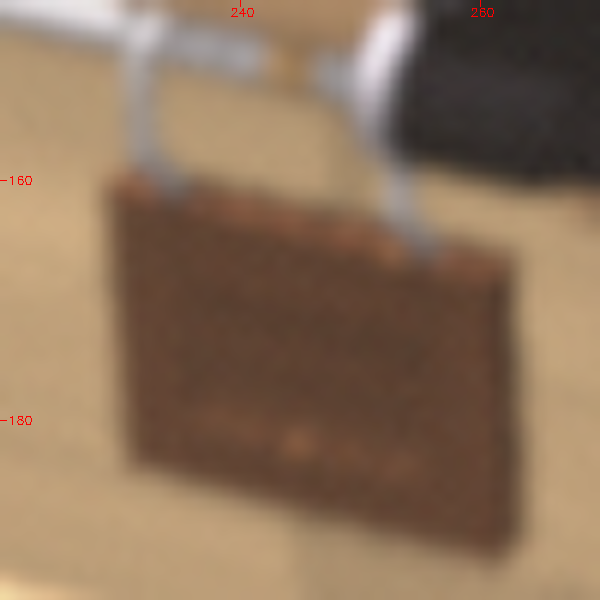

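>>> send_rows(
  steps=[
    [[0,-0.002,0.012],[0,0,-0.003],0.02],
    [[0,-0.004,0.04],[0,0,-0.003],0.02],
    [[0,-0.006,0.07],[0,0,-0.003],0.02],
    [[0,-0.007,0.1],[0,0,-0.003],0.02],
    [[0,-0.007,0.117],[0,0,-0.003],0.02],
  ],
)

```text
time_s: 17.05
tool_pos: [0.5826, -0.0029, 0.1281]
tool_rot: [179.8, 0.4, 10.8]
force: [-1.0, 0.6, -1.8]
grip_width: 0.0258
```

>>> send_rows(
  steps=[
    [[0.003,0,0],[0,0,0],0.02],
    [[0.01,0,0],[0,0,0],0.02],
    [[0.018,0,0],[0,0,0],0.02],
    [[0.026,0,0],[0,0,0],0.02],
    [[0.03,0,0],[0,0,0],0.02],
  ],
)

```text
time_s: 17.47
tool_pos: [0.6173, 0.0027, 0.1342]
tool_rot: [179.7, -0.1, 10.8]
force: [0.2, 0.4, -1.4]
grip_width: 0.0262
```

>>> send_rows(
  steps=[
    [[0,0,0],[0,0,0],0.02],
    [[0,0,0],[0,0,0],0.02],
    [[0,0,0],[0,0,0],0.02],
    [[0,0,0],[0,0,0],0.02],
    [[0,0,0],[0,0,0],0.02],
  ],
)

```text
time_s: 17.88
tool_pos: [0.6144, 0.0021, 0.1325]
tool_rot: [179.8, 0.1, 10.8]
force: [0.4, -0.8, -2.8]
grip_width: 0.0258
```

```bash
python3 - <<'E'
from h import *
for n in ['scene','wrist','top']:
    c=snap(n,n+'18.png');pickle.dump(c,open(n+'18.pkl','wb'))
o=env.get_obs();print(o['force'],o['wrist_torque'],o['grip_width'],o['tool_pos'],o['tool_rot'])
crop('scene18.png',215,120,110,100,7,'s18a.png')
crop('top18.png',180,90,150,120,5,'t18a.png')
E
```

```text
[-0.6515  0.2305 -1.0408] [-0.0919 -0.0162 -0.0085] 0.02620441176152953 [0.6145 0.0021 0.1325] [179.7567   0.0834  10.759 ]
```

View pics/s18a.png

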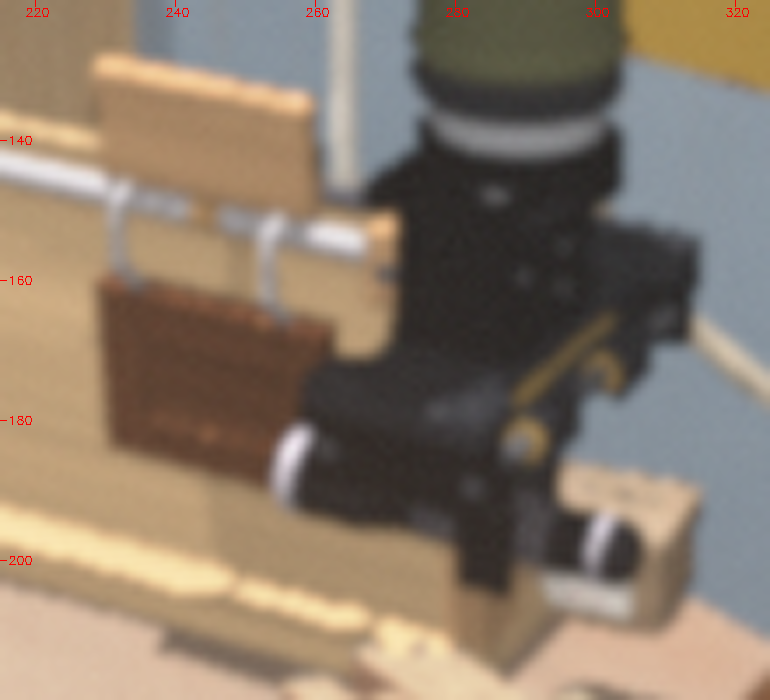

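View pics/wrist18.png

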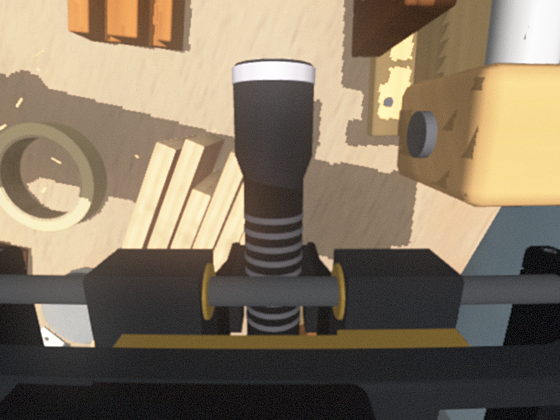

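View pics/scene18.png

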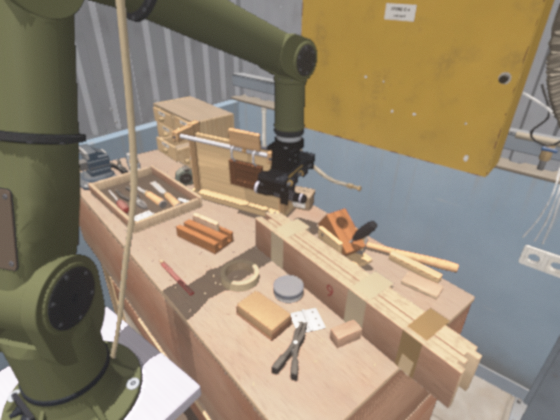

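```bash
python3 - <<'E'
from tq import *
o=env.get_obs()
M=np.array([.6148,.2427,0]);Rz=R.from_euler('z',10.8,degrees=True)
l,t,d=fit('18',[256.4,186.9],[303.6,197.8],o)
print('lens rack',Rz.inv().apply(l-M),'tail',Rz.inv().apply(t-M))
w=load('wrist18')
for x in (-.006,-.002,.002):
  for z in (.112,.192): print(x,z,proj(w,M+Rz.apply([x,-.13,z])))
crop('wrist18.png',300,0,180,150,4,'w18a.png')
E
```

```text
L 0.10064619974960765 phi deg -2.1436596916652704 dz -0.002032234361107624 res [-0.7352  0.277   0.493   0.4622 -0.6774]
lens rack [-0.0453 -0.1356  0.1491] tail [-0.0454 -0.2855  0.1553]
-0.006 0.112 [346.7394  56.0077]
-0.006 0.192 [407.6242   2.9483]
-0.002 0.112 [354.3624  56.0746]
-0.002 0.192 [421.4388   3.2778]
0.002 0.112 [361.9747  56.1488]
0.002 0.192 [435.182    3.6422]
```

View pics/w18a.png

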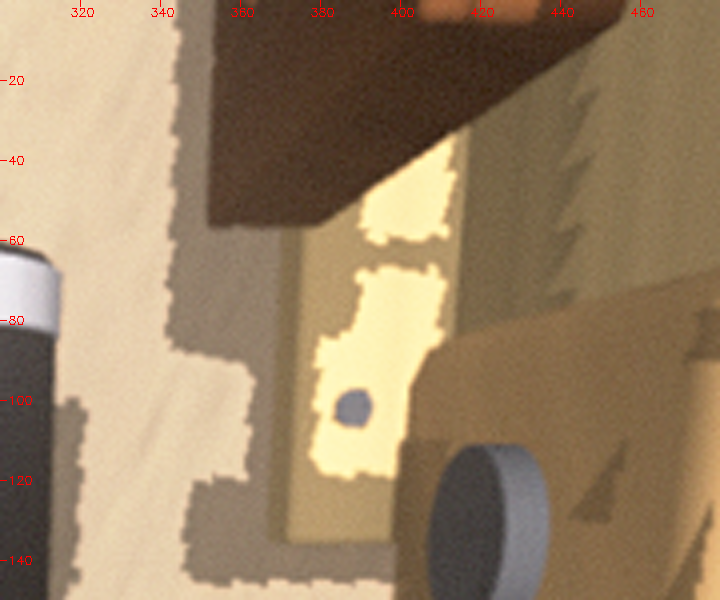

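>>> send_rows(
  steps=[
    [[0,0,0],[0.008,0,0],0.02],
    [[0,0,0],[0.016,0,0],0.02],
    [[0,0,0],[0.024,0,0],0.02],
    [[0,0,0],[0.024,0,0],0.02],
    [[0,0,0],[0.024,0,0],0.02],
  ],
)

```text
time_s: 18.45
tool_pos: [0.6146, 0.0017, 0.1325]
tool_rot: [-178.9, 0.1, 10.7]
force: [0.8, 0.7, -1.6]
grip_width: 0.0263
```

>>> send_rows(
  steps=[
    [[0,0,0],[0,0,0],0.02],
    [[0,0,0],[0,0,0],0.02],
    [[0,0,0],[0,0,0],0.02],
    [[0,0,0],[0,0,0],0.02],
    [[0,0,0],[0,0,0],0.02],
  ],
)

```text
time_s: 18.87
tool_pos: [0.6146, 0.0023, 0.1324]
tool_rot: [-178.9, 0.1, 10.8]
force: [0.6, -0.4, -2.5]
grip_width: 0.0262
```

```bash
python3 - <<'E'
from h import *
for n in ['scene','wrist','top']:
    c=snap(n,n+'19.png');pickle.dump(c,open(n+'19.pkl','wb'))
o=env.get_obs();print(o['force'],o['wrist_torque'],o['grip_width'],o['tool_pos'],o['tool_rot'],o['time_s'])
crop('scene19.png',240,165,75,50,10,'s19a.png')
E
```

```text
[ 0.3458 -0.1586 -1.9118] [-0.068   0.0674 -0.0213] 0.026024468671276668 [0.6146 0.0022 0.1325] [-178.877     0.0805   10.7665] 19.0167
```

View pics/s19a.png

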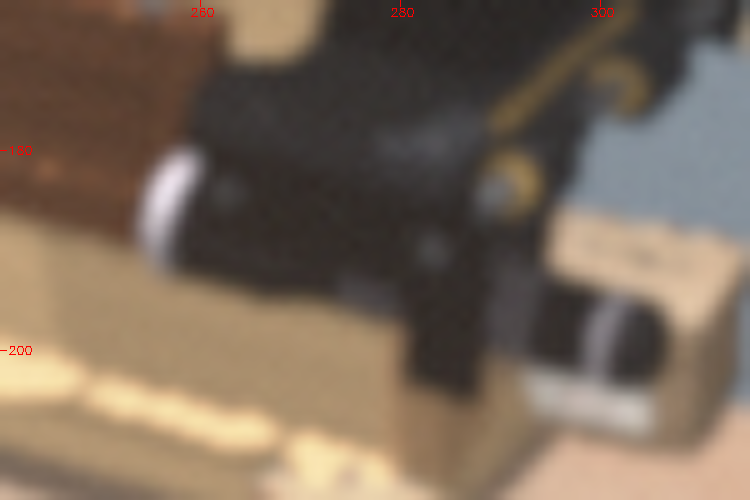

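View pics/top19.png

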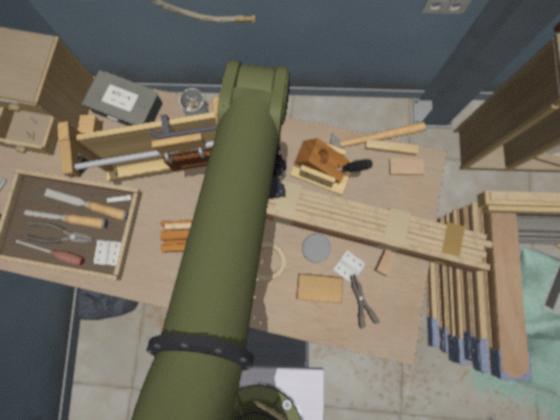

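```bash
python3 - <<'E'
from tq import *
o=env.get_obs()
M=np.array([.6148,.2427,0]);Rz=R.from_euler('z',10.8,degrees=True)
l,t,d=fit('19',[257,186],[303.7,198.5],o)
print('lens rack',Rz.inv().apply(l-M),'tail',Rz.inv().apply(t-M))
print('contact check',o['force'],o['joint_velocities'])
env.sign_off()
E
```

```text
L 0.10009384111443476 phi deg -1.5913987208821683 dz -0.0018410732790871106 res [-1.0364  0.2427  0.7531  0.4506 -0.6137]
lens rack [-0.0452 -0.1365  0.1522] tail [-0.0453 -0.2865  0.1534]
contact check [ 0.3458 -0.1586 -1.9118] [ 0.051   0.033   0.0189  0.0812 -0.0074 -0.0195  0.0086]
the job is handed in; nothing more can be done
```

The hanger hangs on the rail at the tape mark with its front towards the robot, and the torch is held level beside the board. I handed the job in at about 19 s of the 51 s allowed. No verdict was given.

- **Hanger:** I hooked it over the open left part of the rail, slid it right under the keeper rod, and let go. On my first try at the rail I carried it too high, so the board pressed on the rail at about 14 N. I backed off 22 mm, came in lower, and it went on without contact. In the last picture with both hooks and the tape in view, the hooks sit evenly about the tape to within 1–2 mm. The board leans about 2°, with its bottom slightly back.
- **Torch:** I drew it along its bore with no more than about 3 N, and it is still gripped (jaws at 26 mm).

| Torch, last check | Measured |
|---|---|
| Tilt | within about 1° of level |
| Axis height | 0.152 m at the lens, 0.153 m at the tail; the board's centre is at 0.152 m |
| Lens, sideways | 6–7 mm right of the board's right edge |
| Distance from the face | about 43 mm, pointing left along it |
| Load on the tool | about 2 N, little more than the torch's weight, so nothing else seems to be touched |

**What disagreed:** The picture fit of the torch was off by up to 1 pixel (about 3 mm). Successive estimates of its tilt in the jaws ranged from 0.8° to 2.1°, so I added a small correction of about 1.4°. In the final pictures the other items on the bench appear unmoved, apart from a few hidden behind the arm.

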